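# Load the bench kiln for an annealing batch

## Task

Get the kiln ready for annealing: turn the kiln shelf over by pushing it up against the firebrick and tipping it, so that its white washed face is up, and lay it flat on the four free posts in the kiln, beside the half-shelf that is already there. Then set every glass ornament from the bench on the two shelves, right way up, and when all are in, close the lid fully. Leave the other things on the bench where they are.

Things in the scene. Friction and masses are not known exactly. Their poses are not given: they have to be found in the camera images.
- shelf_mid (a point): centre of the kiln shelf, a loose flat slab 200 x 66 x 12 mm (x long, y wide, z thick), 0.32 kg, sand-coloured on its bare face and white on its kiln-washed face. Its +z axis points out of the BARE face; at the start it lies flat on the bench, bare face up and washed face down, long side roughly towards the brick. Held across its width near one end it swings about the line through the pads
- brick: firebrick lying flat, fixed to the bench: the backstop to push the shelf against; cream, 114 mm deep (x), 230 mm long (y), 64 mm high; origin at the centre of its underside, its -x face looks to the robot
- kiln_seat (a point): point midway between the kiln's four free posts, at the height of their tops (55 mm above the bench), where the middle of the shelf's underside belongs; x along the kiln's long side, y towards the lid's hinge, z up. Posts 20 mm thick, 20 mm tall, at x +-70 mm, y +-20 mm. The chamber reaches from x -120 to 120 and y -58 to 142 mm about this point
- other_half (a point): middle of the top of the half-shelf that is already fixed in the kiln on the hinge side, 98 mm in y from kiln_seat: 200 (x) x 80 (y) x 12 mm, white face up, its top 67 mm above the bench as that of the loose shelf will be. Ornaments may sit on either half
- kiln_floor (a point): centre of the kiln's chamber floor, 35 mm above the bench; axes as kiln_seat. The kiln is a fixed open-topped steel-shelled box, outside 290 (x) x 250 (y) mm, its white rim 105 mm above the bench, walls 25 mm thick, chamber 240 x 200 mm; a control box stands 31 mm out from its -x side, lower than the rim
- lid (a joint): angle of the kiln's hinged lid, rad: 0 closed flat on the rim, about 1.52 to 1.7 (upright or a little past) at the start. Stiff hinge: the lid stays where it is left and takes 0.3 to 1.2 N m to move (up to 6 N near its free edge)
- lid_hinge (a point): middle of the lid's hinge line, on the kiln's outer +y rim at rim height, 105 mm above the bench; fixed with the kiln, axes as kiln_seat; the hinge line runs along x
- lid_edge (a point): middle of the lid's free edge, half-way through its thickness. The lid is a plate 290 mm along the hinge, 250 mm from hinge line to free edge, 25 mm thick; its underside passes through the hinge line. A bar handle 90 mm long stands 31 mm off its outer face at the middle, 25 mm from the free edge
- turtle_mid (a point): amber glass ornament, flat-bottomed: turtle, 62 mm long, 27 mm high, domed shell 39 mm across, head to +x. This point is 13.5 mm above its underside (half-way up), midway along; x along its length, z up. Best grasped across its width (along y) here: shell 39 mm wide, upright sides 2 to 12 mm above the bench. On the bench, right; None if absent
- whale_mid (a point): amber glass ornament, flat-bottomed: whale, 64 mm long, 24 mm high, block-like rounded body 36 mm wide and 44 mm long centred 9 mm ahead (+x) of this point, upturned tail to -x. This point is 12 mm above its underside (half-way up), midway along; x along its length, z up. Best grasped across its width (along y) here: body 36 mm wide. On the bench, right; None if absent
- snail_mid (a point): amber glass ornament, flat-bottomed: snail, 62 mm long, flat foot 28 mm wide and 9 mm thick carrying an upright coil shell, 29 mm high, 26 mm wide; head and horns to +x. This point is 14.5 mm above its underside (half-way up), midway along; x along its length, z up. Best grasped across its width (along y) here: 28 mm wide across foot or shell. On the bench, right; None if absent
- fish_mid (a point): amber glass ornament, flat-bottomed: fish lying on its side, 66 mm long, 36 mm wide, 16 mm high, tail to -x. This point is 8 mm above its underside (half-way up), midway along; x along its length, z up. Best grasped across its width (along y) here: body 34 to 36 mm wide. On the bench, right; None if absent
- leaf_mid (a point): amber glass ornament, flat-bottomed: leaf, 66 mm long, 36 mm wide, 12 mm high, flat, blunt stem to -x. This point is 6 mm above its underside (half-way up), midway along; x along its length, z up. Best grasped across its width (along y) here: 36 mm wide. On the bench, right; None if absent
- jar_a: closed round jar of frit, 48 mm across, 62 mm tall, grey with an aluminium cap; standing among the ornaments; origin at its underside. Leave it alone
- jar_b: second jar like jar_a. Leave it alone
- paddle: graphite paddle lying flat: dark plate 100 x 60 x 10 mm with a wooden handle, 205 mm long in all; origin at its underside near the joint of plate and handle. Leave it alone
- tongs: thin steel tongs lying flat, 180 mm long; origin at mid-length. Leave it alone
- reamer: graphite reamer lying flat: dark rod with a dark wooden handle, 190 mm long; origin at mid-length. Leave it alone

How it is judged:
By the outcome, as a careful person would: the job done as asked, in the order asked, and still so for the second after the job is handed in, with the robot touching nothing.
Of turtle, whale, snail, fish, leaf only 2 to 4 are there at a start; the rules pass over those that are not, and their reading is None.
At some moment in a run one of shelf, turtle, whale, snail, fish, leaf may be knocked a few centimetres aside while the robot is not near it.
It also fails if it takes over 210 s, if anything falls off the work surface, if the arm or the gripper's body presses on something with over 40 N, if the wrist force passes 120 N, or if a joint passes its speed limit or range.

## Robot

A 6-joint arm with a two-finger parallel gripper is mounted at the origin on the work surface. World frame = base frame: x ahead of the robot, y to its left, z up, the work surface at z = 0. Lengths are in m, angles in rad, forces in N, time in s.
With the tool pointing down it reaches from about 0.35 to 0.975 m from the base axis. Payload 4.9 kg.
Tool frame: the origin (TCP) lies at the very end of the fingers, on their centre line; the grasp point (between the pads) lies ctrl.grip_point_offset behind it (ctrl.grip_point_offset is the distance from the TCP to the grasp point, in m); z points along the fingers, y is the direction in which the jaws open and shut (so a half turn about z gives the same grasp; the last joint's range is limited). The gripper opens to 85 mm and grips with 20 to 120 N. Pads are 22 mm wide; open, the fingers measure 114 mm over their backs; the gripper's body (76 mm by 85 mm) begins 54 mm behind the grasp point. The pads swing forward as they close: fully open they stand 13 mm farther back than shut.
Start: joints at [1.144, 0.053, 1.613, -0, 1.476, -0.119], TCP at [0.189, 0.596, 0.231] pointing down, gripper open.
Joint ranges: [-3.01, 3.01], [-1.01, 2.22], [0.06, 2.58], [-1.02, 4.17], [0.09, 2.62], [-3.14, 3.14]. Speed limits (rad/s): [2.57, 2.57, 3.14, 3.14, 3.14, 3.14].

## Interface

Orientations are given as a rotation vector (axis times angle).
In Python, from station import ctrl gives the robot as it stands. The module is installed in compiled form; this text tells all that it offers.
- The arm moves only by the shell command python3 -m creep 'ROWS' [FORCE]. ROWS is JSON, a list of rows, each a list of 5 numbers: the closure in counts, from 0 (fully open) to 255 (shut), then the shift along the tool's x, y, z in mm, then the turn about the tool's z in rad. A call has 1 to 12 rows; each row is the pose to reach, as a shift and turn from the pose commanded when the call began, along the tool's axes at that moment; what a row does not reach only later rows make up. A row lasts 1/12 s, in which the tool goes at most 41.7 mm and 7.16 degrees, less where a joint would pass 70% of its speed; a pose out of reach is approached as far as the arm can. A call with a gripper value outside its range is refused whole. The fingers move at their own pace and stop on an object; FORCE is the grip in N (left out, the last holds). Time passes only in rows, so rows that repeat a pose let the fingers close. It gives the time, the measured TCP pose, the force and the opening at its end, in the units of the state.
- ctrl.get_obs(): the state, without advancing time (a new reading comes with each control period).
- ctrl.get_image(name): name is "scene" or "top" or "wrist"; returns the picture (400x640x3 uint8, red, green, blue); there is no depth.
- ctrl.calibration(name): a dict with "fx", "fy", "cx", "cy" (pixels), "R" (3x3) and "t" (3): a world point X has camera coordinates R X + t. Camera axes: x right, y down, z forward; pixel columns grow to the right and rows downward; lengths in m; the calibration is good to about 2 mm. A picture is of the moment at which its call begins: read the wrist's pose just before it. calibration takes no time and is no camera call; for the wrist camera it gives the pose at the moment of the call.
- ctrl.finish_job(): hands the job in, once; it reports no verdict.
Trained networks look in the newest picture that a camera, given by its name, has taken for a name from the list of things; names that differ only in an ending like _2 or _b are one class to them, and where a whole thing is asked for, a point or a joint stands for the part that bears it (a point fixed in the world has none). Each returns a list of dicts, best first, with "conf" (0 to 1); they miss things now and then, are a little off and sometimes report something else, mostly with a low value. They report only what shows in the picture. A call takes as long as a camera call.
- ctrl.boxes_of(camera, label): "rect" ([left, top, width, height] in pixels, round what is visible of it).
- ctrl.outline_of(camera, label): "mask" (400x640 bool, what is visible of it) and "rect" ([left, top, width, height] in pixels, round what is visible of it).
The state is a dict: "t": time; "q": joint angles; "dq": joint speeds; "effort": joint torques, N m; "tool_pos": TCP position; "tool_rot": TCP orientation; "contact_force": force on the tool from outside, world axes, zero at the start; "wrist_torque": the same for the moment, N m; "opening": finger opening in m.
Only numpy, scipy, OpenCV 4.12 (cv2) and the standard library are available. Lean on these libraries where they do the work, as an engineer would, in place of code of your own. Each camera call takes 0.05 s, during which the arm holds its last target. There are 200 camera calls.

## Working session

There is one attempt and no reset: what is moved stays moved. The work goes in short steps, Python scripts to look and compute and a shell command to move; the robot and the scene stay as the last step left them, time stands still between calls to the robot, and variables do not carry over. Pictures are saved under pics/ and viewed, about 12 in all and at most 16, crops included, and the job is handed in when it is done.

```bash
ls; mkdir -p pics
python3 - <<'E'
from station import ctrl
import cv2
o=ctrl.get_obs(); print({k:(v if isinstance(v,float) else [round(float(x),3) for x in (v if hasattr(v,'__len__') else [v])]) for k,v in o.items()})
print(ctrl.grip_point_offset)
for n in ["scene","top"]:
    im=ctrl.get_image(n); cv2.imwrite(f"pics/{n}0.png",im[:,:,::-1]); c=ctrl.calibration(n); print(n,c['fx'],c['cx'],c['cy'],c['R'].round(3).tolist() if hasattr(c['R'],'tolist') else c['R'],c['t'])
    for l in ["shelf_mid","brick","turtle_mid","whale_mid","snail_mid","fish_mid","leaf_mid","jar_a","lid","paddle","tongs","reamer"]:
        print(n,l,[(round(d['conf'],2),[int(x) for x in d['rect']]) for d in ctrl.boxes_of(n,l)][:3])
E
```

```text
pics
{'t': 0.0, 'q': [1.144, 0.053, 1.614, -0.0, 1.476, -0.119], 'dq': [0.001, -0.001, -0.0, -0.001, -0.002, 0.0], 'effort': [0.001, -39.367, -37.018, -0.0, 0.007, -0.0], 'tool_pos': [0.189, 0.595, 0.23], 'tool_rot': [-0.481, -3.104, 0.003], 'contact_force': [-0.344, 0.821, 0.272], 'wrist_torque': [-0.017, -0.005, 0.011], 'opening': 0.0856581461208268}
0.0187
scene 364.92016564605746 322.6946349604376 200.9856373881684 [[-0.052, 0.998, -0.019], [0.724, 0.025, -0.69], [-0.688, -0.05, -0.724]] [ 0.06180516 -0.33075131  1.36501894]
scene shelf_mid [(0.97, [289, 187, 37, 49])]
scene brick []
scene turtle_mid []
scene whale_mid []
scene snail_mid [(0.52, [224, 185, 12, 13])]
scene fish_mid [(0.59, [210, 206, 19, 14])]
scene leaf_mid [(0.47, [255, 176, 20, 18])]
scene jar_a [(0.95, [183, 177, 19, 22]), (0.75, [181, 243, 26, 32])]
scene lid [(0.87, [473, 70, 89, 168])]
scene paddle [(0.9, [212, 158, 69, 17]), (0.71, [471, 73, 90, 166])]
scene tongs [(0.77, [172, 207, 21, 53]), (0.49, [290, 190, 38, 45]), (0.17, [471, 73, 91, 166])]
scene reamer [(0.67, [227, 255, 20, 72]), (0.31, [374, 72, 
[... 227 characters left out ...]
0.69, [314, 169, 33, 77]), (0.48, [83, 109, 68, 153])]
top brick [(0.6, [281, 112, 91, 51])]
top turtle_mid []
top whale_mid []
top snail_mid [(0.66, [419, 230, 9, 18])]
top fish_mid [(0.52, [82, 108, 178, 175]), (0.51, [420, 194, 15, 24])]
top leaf_mid [(0.8, [381, 241, 16, 21])]
top jar_a [(0.9, [459, 224, 20, 16]), (0.64, [424, 130, 24, 19]), (0.49, [85, 110, 173, 170])]
top lid [(0.71, [81, 110, 72, 154]), (0.69, [315, 170, 32, 76])]
top paddle [(0.74, [377, 271, 81, 25]), (0.55, [82, 110, 177, 169]), (0.27, [451, 143, 12, 66])]
top tongs [(0.75, [455, 143, 7, 69]), (0.37, [424, 131, 22, 19])]
top reamer [(0.95, [381, 84, 12, 67]), (0.43, [83, 110, 178, 170]), (0.36, [84, 111, 68, 151])]
```

```bash
cat > h.py <<'E'
import numpy as np, cv2
from station import ctrl
from scipy.spatial.transform import Rotation as Ro
def ray(c,u,v,z):
    R=np.array(c['R']);t=np.array(c['t']);o=-R.T@t
    d=R.T@np.array([(u-c['cx'])/c['fx'],(v-c['cy'])/c['fy'],1])
    return o+d*(z-o[2])/d[2]
def proj(c,X):
    p=np.array(c['R'])@np.array(X)+np.array(c['t']); return c['fx']*p[0]/p[2]+c['cx'],c['fy']*p[1]/p[2]+c['cy']
def st():
    o=ctrl.get_obs(); return np.array(o['tool_pos']),Ro.from_rotvec(o['tool_rot']).as_matrix(),o
E
python3 - <<'E'
from h import *
c=ctrl.calibration("top"); print(-np.array(c['R']).T@c['t'])
ims=[ctrl.get_image("top"),]
for l,z in [("shelf_mid",.012),("snail_mid",.012),("fish_mid",.016),("leaf_mid",.012)]:
    ds=ctrl.outline_of("top",l)
    for d in ds[:2]:
        m=d['mask'].astype('uint8')
        if m.sum()<20: continue
        cn=max(cv2.findContours(m,0,2)[0],key=cv2.contourArea).reshape(-1,2)
        P=np.array([ray(c,u,v,z)[:2] for u,v in cn],np.float32)
        r=cv2.minAreaRect(P*1000); print(l,round(d['conf'],2),np.round(r[0],1),np.round(r[1],1),round(r[2],1))
# brick front face etc.
for l,(u,v,z) in {"brickTL":(281,112,.064),"brickBR":(372,163,.064)}.items(): print(l,ray(c,u,v,z))
cv2.imwrite("pics/topbig.png",cv2.resize(ims[0][70:310,70:490,::-1],None,fx=1.9,fy=1.9,interpolation=2))
E
```

```text
[0.37480218 0.00204064 1.23672037]
shelf_mid 0.82 [514.2 -67.3] [ 67.6 200.4] 82.5
fish_mid 0.67 [ 521.7 -319.9] [36.2 65.4] 69.5
leaf_mid 0.74 [ 411.2 -216.5] [32.5 62.7] 43.8
leaf_mid 0.17 [549.3 341.9] [485.8 396.9] 79.9
brickTL [0.76013674 0.06328555 0.064     ]
brickBR [ 0.62659236 -0.1673636   0.064     ]
```

View pics/topbig.png

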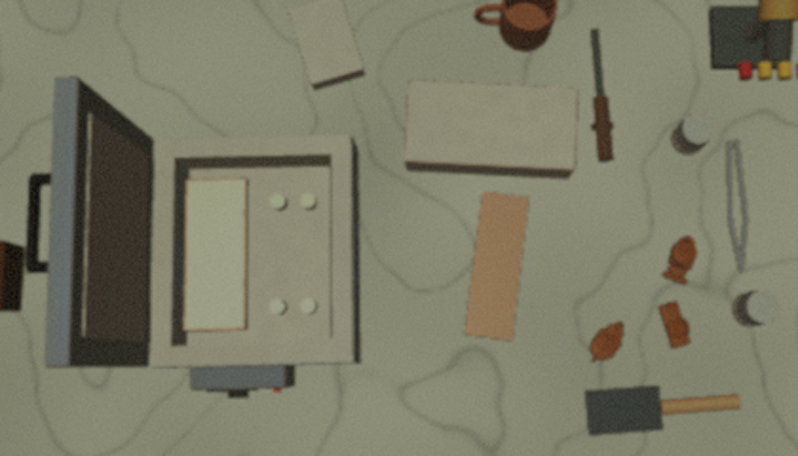

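View pics/scene0.png

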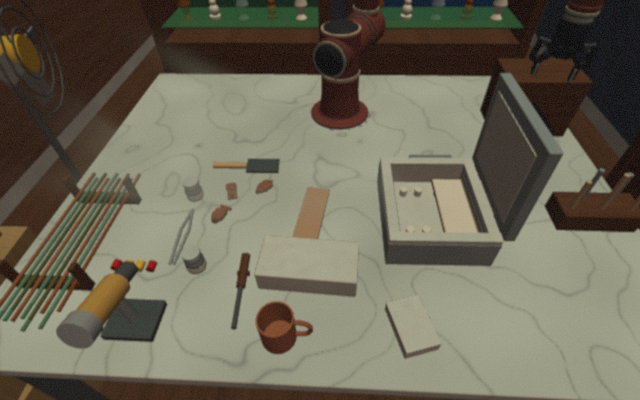

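Top view: kiln left (posts at crop ~(293,254), lid upright on its left), brick at the top centre, shelf at (497,266). Three ornaments (680,260), (675,325), (605,340), with jars, tongs, paddle and reamer around them.

```bash
cat >> h.py <<'E'
def togo(x,y,z=None,yaw=None):
    """shift in tool mm + turn for tool x axis heading yaw(deg, mod 180)"""
    p,R,o=st(); d=np.array([x-p[0],y-p[1],(z-p[2]) if z is not None else 0])
    s=R.T@d*1000; h=np.degrees(np.arctan2(R[1,0],R[0,0])); out=f"pos {p.round(4)} head {h:.1f} q6 {o['q'][5]:.2f} F {np.round(o['contact_force'],1)} open {o['opening']:.4f} t {o['t']:.1f} shift {s.round(1)}"
    if yaw is not None:
        e=(yaw-h+90)%180-90; out+=f" turn {-np.radians(e):.3f}"
    print(out)
E
python3 - <<'E'
from h import *
c=ctrl.calibration("top")
f=lambda a,b,z:ray(c,a/1.9+70,b/1.9+70,z).round(4)
P=[f(278,202,.055),f(308,201,.055),f(278,306,.055),f(308,306,.055)]; print(P,np.mean(P,0))
for a in [(355,137),(357,362),(153,138),(150,363)]: print('rim',f(*a,.105))
print('lid',f(66,78,.35),f(58,365,.35))
print('brick front top',f(405,162,.064),f(572,171,.064))
for a in [(680,260),(675,325),(605,340)]: print('orn',f(*a,.012))
p,R,o=st(); print(R.round(3))
togo(.430,-.056,.12,-7.5)
E
```

```text
[array([0.5949, 0.2263, 0.055 ]), array([0.5962, 0.1866, 0.055 ]), array([0.4567, 0.2234, 0.055 ]), array([0.4565, 0.1842, 0.055 ])] [0.526075 0.205125 0.055   ]
rim [0.6704 0.1199 0.105 ]
rim [0.383  0.1145 0.105 ]
rim [0.6693 0.3782 0.105 ]
rim [0.3833 0.3705 0.105 ]
lid [0.6679 0.3866 0.35  ] [0.3801 0.3792 0.35  ]
brick front top [0.6469 0.0574 0.064 ] [ 0.6344 -0.1651  0.064 ]
orn [ 0.5204 -0.319   0.012 ]
orn [ 0.4311 -0.3088  0.012 ]
orn [ 0.4113 -0.2124  0.012 ]
[[-0.953  0.303 -0.   ]
 [ 0.303  0.953 -0.   ]
 [ 0.    -0.    -1.   ]]
pos [0.1894 0.5956 0.2313] head 162.4 q6 -0.12 F [0.2 0.8 0.1] open 0.0855 t 1.6 shift [-426.8 -548.   111.3] turn -0.177
```

```bash
python3 -m creep '[[0,-213,-274,0,-0.09],[0,-213,-274,0,-0.09],[0,-213,-274,0,-0.09],[0,-213,-274,0,-0.09],[0,-213,-274,0,-0.09],[0,-213,-274,0,-0.09],[0,-213,-274,0,-0.09],[0,-213,-274,0,-0.09],[0,-213,-274,0,-0.09],[0,-213,-274,0,-0.09]]' 60
python3 - <<'E'
from h import *
togo(.430,-.056,.20,-7.5)
E
```

```text
t: 2.38
tool_pos: [0.3104, 0.2676, 0.2316]
tool_rot: [0.349, 3.121, 0.0]
contact_force: [-0.5, 0.5, -0.4]
opening: 0.0858
pos [0.3104 0.2676 0.2316] head 167.2 q6 -0.82 F [-0.5  0.5 -0.4] open 0.0858 t 2.4 shift [-188.2 -289.2   31.8] turn -0.092
```

```bash
python3 -m creep '[[0,-188,-289,32,-0.092],[0,-188,-289,32,-0.092],[0,-188,-289,32,-0.092],[0,-188,-289,32,-0.092],[0,-188,-289,32,-0.092],[0,-188,-289,32,-0.092],[0,-188,-289,32,-0.092],[0,-188,-289,32,-0.092],[0,-188,-289,32,-0.092],[0,-188,-289,32,-0.092],[0,-188,-289,32,-0.092]]'
python3 - <<'E'
from h import *
c=ctrl.calibration("wrist"); im=ctrl.get_image("wrist"); cv2.imwrite("pics/w1.png",im[:,:,::-1])
for d in ctrl.outline_of("wrist","shelf_mid")[:2]:
    m=d['mask'].astype('uint8'); cn=max(cv2.findContours(m,0,2)[0],key=cv2.contourArea).reshape(-1,2)
    P=np.array([ray(c,u,v,.012)[:2] for u,v in cn],np.float32)*1000
    r=cv2.minAreaRect(P); print(d['conf'],d['rect'],r)
    print(cv2.approxPolyDP(P.reshape(-1,1,2),12,True).reshape(-1,2).round())
togo(.430,-.056,.20,-7.5)
E
```

```text
t: 3.3
tool_pos: [0.4307, -0.0526, 0.1991]
tool_rot: [-0.199, -3.134, -0.002]
contact_force: [0.4, 0.6, 0.3]
opening: 0.0855
0.92 [281.5, 164.6, 64.7, 161.2] ((513.9716796875, -65.44915008544922), (67.81116485595703, 202.43507385253906), 82.41664123535156)
[[ 417.  -24.]
 [ 413.  -85.]
 [ 610. -109.]
 [ 613.  -46.]]
pos [ 0.4305 -0.0515  0.1993] head 172.9 q6 -1.74 F [0.1 0.9 0.5] open 0.0851 t 3.4 shift [-0.1 -4.5 -0.7] turn 0.007
```

View pics/w1.png

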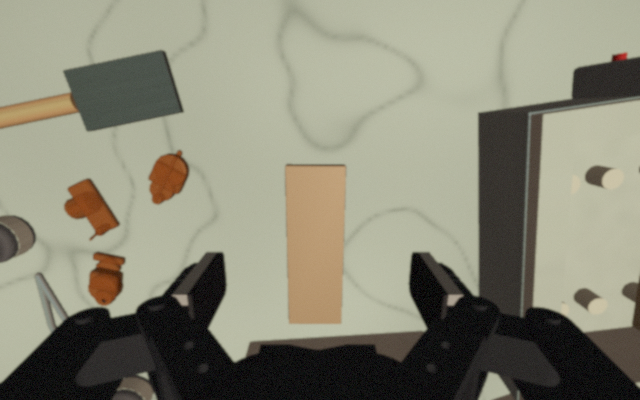

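```bash
python3 -m creep '[[0,0,-3,40,0],[0,0,-3,80,0],[0,0,-3,120,0],[0,0,-3,155,0],[0,0,-3,175,0],[0,0,-3,185,0],[0,0,-3,190,0],[0,0,-3,193,0],[0,0,-3,195,0],[0,0,-3,197,0],[0,0,-3,197,0]]'
python3 -m creep '[[0,0,0,2,0],[0,0,0,3,0],[0,0,0,4,0],[0,0,0,4,0]]'
python3 -m creep '[[0,0,0,2,0],[0,0,0,3,0],[0,0,0,3,0]]'
```

```text
t: 4.32
tool_pos: [0.4311, -0.056, 0.0034]
tool_rot: [0.197, 3.133, -0.001]
contact_force: [0.3, 0.5, -0.2]
opening: 0.0853
t: 4.65
tool_pos: [0.43, -0.0558, -0.0018]
tool_rot: [-0.198, -3.135, -0.0]
contact_force: [0.1, -0.1, -0.6]
opening: 0.0854
t: 4.9
tool_pos: [0.4298, -0.0558, -0.005]
tool_rot: [-0.198, -3.135, -0.0]
contact_force: [0.3, 0.5, 0.1]
opening: 0.0853
```

```bash
python3 -m creep '[[70,0,0,0,0],[70,0,0,0,0],[120,0,0,0,0],[120,0,0,0,0],[120,0,0,0,0],[120,0,0,0,0]]' 60
python3 -m creep '[[120,0,0,-5,0],[120,0,0,-15,0],[120,0,0,-30,0],[120,0,0,-30,0]]'
python3 - <<'E'
from h import *
im=ctrl.get_image("wrist"); cv2.imwrite("pics/w2.png",im[:,:,::-1])
E
```

```text
t: 5.4
tool_pos: [0.4306, -0.0559, -0.0042]
tool_rot: [0.197, 3.134, -0.0]
contact_force: [-1.3, 1.1, 5.3]
opening: 0.0643
t: 5.73
tool_pos: [0.4314, -0.0562, 0.0275]
tool_rot: [0.197, 3.132, -0.002]
contact_force: [0.2, -0.9, -2.1]
opening: 0.0642
```

View pics/w2.png

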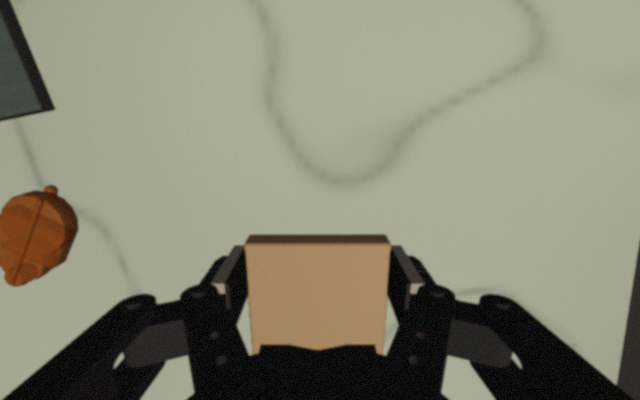

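```bash
python3 -m creep '[[120,-12,0,0,0],[120,-25,0,0,0],[120,-36,0,-30,0],[120,-50,0,-62,0],[120,-64,0,-83,0],[120,-79,0,-101,0],[120,-97,0,-117,0],[120,-117,0,-130,0],[120,-139,0,-141,0],[120,-162,0,-149,0],[120,-180,0,-153,0],[120,-190,0,-155,0]]'
python3 - <<'E'
from h import *
im=ctrl.get_image("wrist"); a=im[:,:,::-1]
b=ctrl.get_image("scene")[120:300,220:420,::-1]
cv2.imwrite("pics/w3.png",np.hstack([cv2.resize(a,(400,250)),cv2.resize(b,(278,250))]))
E
```

```text
t: 6.78
tool_pos: [0.6192, -0.0797, 0.1795]
tool_rot: [-0.197, -3.133, -0.001]
contact_force: [-2.2, 1.2, -1.0]
opening: 0.062
```

View pics/w3.png

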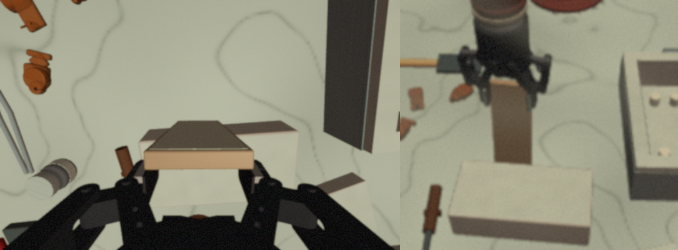

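```bash
python3 -m creep '[[120,0,0,-10,0],[120,0,0,-25,0],[120,10,0,-25,0],[120,30,0,-25,0],[120,55,0,-25,0],[120,80,0,-25,0],[120,105,0,-25,0],[120,130,0,-25,0],[120,155,0,-25,0],[120,175,0,-25,0],[120,190,0,-25,0],[120,195,0,-25,0]]'
python3 -m creep '[[120,2,0,0,0],[120,2,0,0,0],[120,2,0,0,0],[120,2,0,0,0],[120,2,0,0,0],[120,2,0,0,0],[120,2,0,0,0],[120,2,0,0,0],[120,2,0,0,0],[120,2,0,0,0],[120,2,0,0,0]]'
python3 - <<'E'
from h import *
im=ctrl.get_image("wrist"); a=im[:,:,::-1]
b=ctrl.get_image("scene")[60:260,220:420,::-1]
cv2.imwrite("pics/w4.png",np.hstack([cv2.resize(a,(480,300)),cv2.resize(b,(300,300))]))
E
```

```text
t: 7.88
tool_pos: [0.4234, -0.0548, 0.2059]
tool_rot: [0.198, 3.132, -0.001]
contact_force: [-0.1, -0.1, -3.8]
opening: 0.0616
t: 8.8
tool_pos: [0.4231, -0.0549, 0.2053]
tool_rot: [-0.197, -3.135, 0.0]
contact_force: [-1.0, 0.5, -3.5]
opening: 0.0615
```

View pics/w4.png

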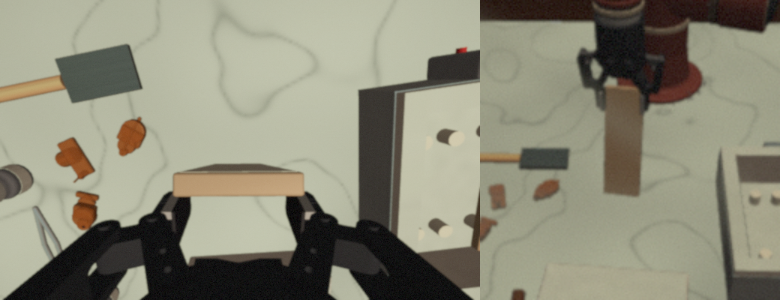

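```bash
python3 -m creep '[[120,10,0,0,0],[120,20,0,0,0],[120,28,0,0,0],[120,28,0,5,0],[120,28,0,10,0],[120,28,0,12,0],[120,28,0,12,0],[120,28,0,12,0]]'
python3 -m creep '[[120,-10,0,5,0],[120,-25,0,14,0],[120,-45,0,20,0],[120,-65,0,25,0],[120,-80,0,31,0],[120,-95,0,38,0],[120,-95,0,38,0]]'
python3 - <<'E'
from h import *
im=ctrl.get_image("wrist"); a=im[:,:,::-1]
b=ctrl.get_image("scene")[80:280,220:420,::-1]
cv2.imwrite("pics/w5.png",np.hstack([cv2.resize(a,(480,300)),cv2.resize(b,(300,300))]))
E
```

```text
t: 9.57
tool_pos: [0.3954, -0.0514, 0.1929]
tool_rot: [-0.197, -3.135, -0.0]
contact_force: [0.5, 0.0, -1.6]
opening: 0.0616
t: 10.15
tool_pos: [0.492, -0.0639, 0.1558]
tool_rot: [0.197, 3.134, -0.0]
contact_force: [-0.8, 0.4, -3.0]
opening: 0.0619
```

View pics/w5.png

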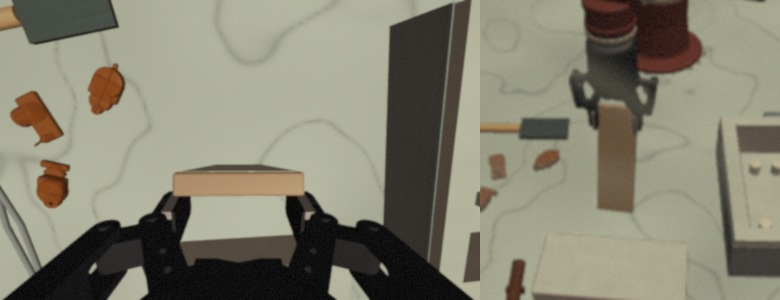

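Run:
```python
from h import *
c=ctrl.calibration("wrist"); p,R,o=st(); print(p,o['contact_force'])
im=cv2.imread("pics/w5.png"); 
Rc=np.array(c['R']);t=np.array(c['t'])
print("cam in tool",(R.T@(-Rc.T@t-p)*1000).round(1), "cam axes in tool",(R.T@Rc.T).round(2).tolist(), c['fx'])
def tool(u,v,d): 
    X=Rc.T@(np.array([(u-c['cx'])/c['fx']*d,(v-c['cy'])/c['fy']*d,d])-t); return (R.T@(X-p)*1000).round(1)
for w,v in ((173,231),(173,260),(145,220)):
    d=.066*c['fx']/w
    print(tool(320-w/2,v,d),tool(320+w/2,v,d))
cs=ctrl.calibration("scene"); im=ctrl.get_image("scene")
cv2.imwrite("pics/s6.png",cv2.resize(im[130:240,270:360,::-1],None,fx=5,fy=5,interpolation=2))
```

```text
[ 0.49009215 -0.06343507  0.15526337] [-0.23015969  0.06078551 -2.14251486]
cam in tool [ 7.020e+01  1.000e-01 -1.425e+02] cam axes in tool [[-0.0, -0.96, -0.28], [1.0, -0.0, 0.0], [-0.0, -0.28, 0.96]] 310.30518681634595
[ 26.2 -31.8 -32. ] [ 26.1  34.2 -32. ]
[ 15.5 -31.8 -35. ] [ 15.5  34.2 -35.1]
[ 22.5 -31.6  -9.2] [22.4 34.4 -9.3]
```

View pics/s6.png

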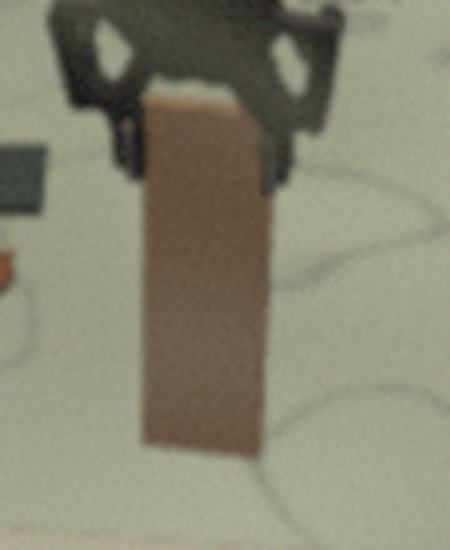

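Run:
```python
from h import *
c=ctrl.calibration("scene"); p,R,o=st()
B=[(298.6,218.6),(322.4,221.2)]; T=[(299.,150.),(319.,151.5)]
for z in (0,.02,.04): print(z,[ray(c,*b,z).round(3) for b in B], np.linalg.norm(ray(c,*B[0],z)-ray(c,*B[1],z)).round(4))
for z in (.16,.17,.18,.19,.2): print(z,[ray(c,*b,z).round(3) for b in T])
```

```text
0 [array([ 0.528, -0.101,  0.   ]), array([ 0.535, -0.035,  0.   ])] 0.0665
0.02 [array([ 0.545, -0.098,  0.02 ]), array([ 0.552, -0.033,  0.02 ])] 0.0648
0.04 [array([ 0.562, -0.095,  0.04 ]), array([ 0.569, -0.032,  0.04 ])] 0.063
0.16 [array([ 0.428, -0.099,  0.16 ]), array([ 0.432, -0.046,  0.16 ])]
0.17 [array([ 0.44 , -0.097,  0.17 ]), array([ 0.445, -0.045,  0.17 ])]
0.18 [array([ 0.453, -0.095,  0.18 ]), array([ 0.457, -0.044,  0.18 ])]
0.19 [array([ 0.465, -0.093,  0.19 ]), array([ 0.47 , -0.043,  0.19 ])]
0.2 [array([ 0.478, -0.091,  0.2  ]), array([ 0.482, -0.042,  0.2  ])]
```

```bash
python3 -m creep '[[120,0,0,-15,0],[120,-10,0,-32,0],[120,-40,0,-32,0],[120,-75,0,-32,0],[120,-105,0,-32,0],[120,-130,0,-32,0],[120,-150,0,-32,0],[120,-165,0,-32,0],[120,-180,0,-32,0],[120,-195,0,-28,0],[120,-210,0,-22,0],[120,-210,0,-22,0]]'
python3 -m creep '[[120,-12,0,3,0],[120,-24,0,6,0],[120,-37,0,9,0],[120,-50,0,10,0],[120,-50,0,10,0]]'
python3 -m creep '[[120,0,0,-20,0],[120,0,0,-50,0],[120,0,0,-80,0],[120,0,0,-80,0]]'
cat >> h.py <<'E'
def wtool(c,p,R,u,v,d):
    Rc=np.array(c['R']);t=np.array(c['t'])
    X=Rc.T@(np.array([(u-c['cx'])/c['fx']*d,(v-c['cy'])/c['fy']*d,d])-t); return X,(R.T@(X-p)*1000).round(1)
E
python3 - <<'E'
from h import *
im=ctrl.get_image("wrist"); a=im[:,:,::-1]
b=ctrl.get_image("scene")[100:300,220:420,::-1]
cv2.imwrite("pics/w7.png",np.hstack([cv2.resize(a,(480,300)),cv2.resize(b,(300,300))]))
E
```

```text
t: 11.3
tool_pos: [0.699, -0.09, 0.1768]
tool_rot: [0.197, 3.135, -0.0]
contact_force: [-0.6, 0.3, -0.8]
opening: 0.0447
t: 11.72
tool_pos: [0.7481, -0.0962, 0.1677]
tool_rot: [0.198, 3.134, -0.0]
contact_force: [-0.7, -0.5, -0.5]
opening: 0.0454
t: 12.05
tool_pos: [0.7496, -0.0964, 0.2574]
tool_rot: [0.197, 3.122, -0.003]
contact_force: [0.8, 0.2, 2.9]
opening: 0.045
```

View pics/w7.png

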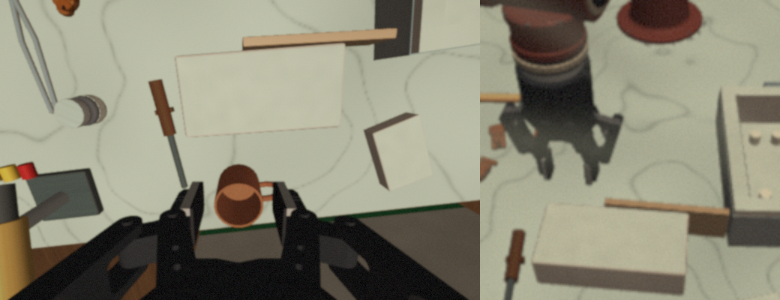

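```bash
python3 -m creep '[[0,60,12,-20,0],[0,120,24,-20,0],[0,180,36,-20,0],[0,237,48,-20,0],[0,237,48,-20,0],[0,237,48,-20,0],[0,237,48,-20,0],[0,237,48,-20,0]]'
python3 - <<'E'
from h import *
im=ctrl.get_image("wrist"); cv2.imwrite("pics/w8.png",im[:,:,::-1])
print([(d['conf'],d['rect']) for d in ctrl.boxes_of("wrist","shelf_mid")])
c=ctrl.calibration("wrist"); print(c['R'].tolist(),c['t'].tolist())
E
```

```text
t: 12.82
tool_pos: [0.5158, -0.0178, 0.2655]
tool_rot: [-0.196, -3.134, -0.0]
contact_force: [-1.0, -0.1, -0.2]
opening: 0.0853
[(0.83, [281.1, 244.4, 166.8, 34.9])]
[[0.1260781297087299, 0.99202023372358, 0.00040136288371391823], [0.9530233371989968, -0.12123422969337302, 0.2775766206018497], [0.27541028296568276, -0.03461383298148603, -0.9607034186485931]] [-0.04705552088247464, -0.5421875126993534, 0.2691299835597432]
```

View pics/w8.png

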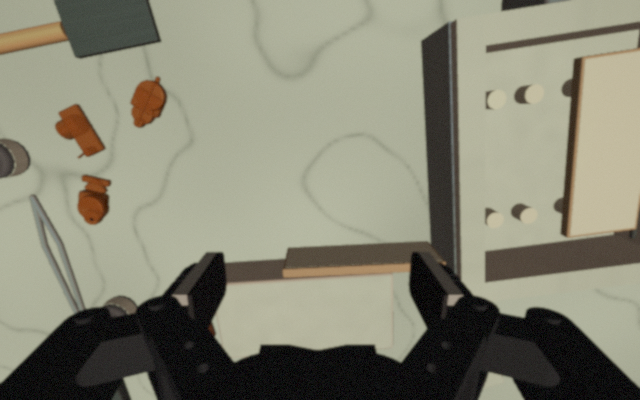

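Run:
```python
import cv2,numpy as np
a=cv2.imread("pics/w8.png")[:,:,::-1]; b=cv2.imread("pics/w5.png")[:,:,::-1]; s=cv2.imread("pics/s6.png")[:,:,::-1]
f=lambda im,x,y,w=6,h=3: im[y-h:y+h+1,x-w:x+w+1].reshape(-1,3).mean(0).round()
print("face now",f(a,330,258),f(a,390,252),"edge",f(a,330,271,6,1),"brick shade",f(a,250,270))
print("w5 washed strip",f(b,238,169,10,1),"edge",f(b,238,184), "scene bare", f(s,200,250), "kiln halfshelf edge",f(a,572,150,2,6))
g=cv2.cvtColor(cv2.imread("pics/w8.png"),cv2.COLOR_BGR2HSV)
for v in range(238,284,3): print(v,a[v,320:360].mean(0).round(),a[v,400:430].mean(0).round())
```

```text
face now [85. 76. 62.] [85. 76. 62.] edge [172. 141. 103.] brick shade [83. 72. 61.]
w5 washed strip [92. 83. 69.] edge [177. 147. 110.] scene bare [101.  83.  62.] kiln halfshelf edge [80. 64. 44.]
238 [179. 181. 160.] [165. 167. 146.]
241 [178. 181. 159.] [135. 135. 115.]
244 [157. 158. 137.] [86. 76. 62.]
247 [88. 79. 64.] [85. 75. 61.]
250 [86. 76. 62.] [84. 75. 61.]
253 [86. 76. 62.] [63. 56. 48.]
256 [85. 76. 62.] [56. 51. 43.]
259 [85. 76. 62.] [50. 45. 38.]
262 [85. 76. 62.] [52. 45. 37.]
265 [104.  89.  69.] [72. 60. 44.]
268 [167. 136.  99.] [70. 58. 44.]
271 [172. 140. 103.] [66. 57. 47.]
274 [158. 130.  98.] [60. 61. 53.]
277 [166. 153. 132.] [59. 60. 54.]
280 [181. 180. 157.] [59. 58. 53.]
283 [182. 182. 159.] [59. 59. 52.]
```

Run:
```python
from h import *
R=np.array([[0.1260781297087299, 0.99202023372358, 0.00040136288371391823], [0.9530233371989968, -0.12123422969337302, 0.2775766206018497], [0.27541028296568276, -0.03461383298148603, -0.9607034186485931]]);t=np.array([-0.04705552088247464, -0.5421875126993534, 0.2691299835597432])
c=dict(ctrl.calibration("wrist"));c['R']=R;c['t']=t
for n,u,v in [("face bottom L",289,248),("face bottom mid",340,245.5),("face bottom R",415,242),("top front L",284,266),("top front mid",340,265),("top front R",408,262.5),("top back L",284,277),("top back mid",340,276)]:
    z=0 if 'bottom' in n else .066
    print(n,ray(c,u,v,z).round(4))
print("brick front",ray(c,226,282,.064).round(4),ray(c,270,280,.064).round(4), "ref bottom",ray(c,240,262,0))
print("right end", ray(c,446,262,.066).round(4))
o=ctrl.get_obs(); print(o['q'])
```

```text
face bottom L [ 0.6309 -0.0736  0.    ]
face bottom mid [ 6.363e-01 -6.000e-04  0.000e+00]
face bottom R [0.6444 0.1062 0.    ]
top front L [ 0.6244 -0.073   0.066 ]
top front mid [ 0.6318 -0.0048  0.066 ]
top front R [0.6389 0.0779 0.066 ]
top back L [ 0.6394 -0.0754  0.066 ]
top back mid [ 0.6467 -0.0064  0.066 ]
brick front [ 0.6382 -0.1489  0.064 ] [ 0.6424 -0.0938  0.064 ] ref bottom [ 0.64381851 -0.14771266  0.        ]
right end [0.6441 0.124  0.066 ]
[-1.79518448e-01 -2.23832740e-01  1.81436229e+00 -1.22890445e-04
  1.55171591e+00 -1.62446783e+00]
```

```bash
python3 -m creep '[[125,0,0,0,0.125],[125,0,0,0,0.25],[125,0,0,0,0.375],[125,0,0,0,0.5],[125,0,0,0,0.625],[125,0,0,0,0.75],[125,0,0,0,0.875],[125,0,0,0,1],[125,0,0,0,1.125],[125,0,0,0,1.25],[125,0,0,0,1.375],[125,0,0,0,1.5]]'
python3 -m creep '[[125,0,0,0,0.036],[125,0,0,0,0.036]]'
python3 - <<'E'
from h import *
togo(.6475,.088,.13,85)
E
```

```text
t: 13.92
tool_pos: [0.5194, -0.0192, 0.2668]
tool_rot: [-2.288, -2.151, 0.001]
contact_force: [0.1, 0.1, -0.4]
opening: 0.0437
t: 14.08
tool_pos: [0.5193, -0.0191, 0.2668]
tool_rot: [-2.321, -2.116, 0.001]
contact_force: [0.1, 0.3, -0.5]
opening: 0.0436
pos [ 0.5193 -0.0191  0.2668] head 84.7 q6 -0.09 F [ 0.1  0.3 -0.5] open 0.0436 t 14.1 shift [118.4 117.9 136.7] turn -0.005
```

```bash
python3 -m creep '[[125,40,40,30,0],[125,80,80,70,0],[125,118,118,110,0],[125,118,118,117,0],[125,118,118,117,0],[125,118,118,117,0]]'
python3 - <<'E'
from h import *
c=ctrl.calibration("wrist"); p,R,o=st(); im=ctrl.get_image("wrist"); cv2.imwrite("pics/w9.png",im[:,:,::-1])
togo(.6475,.088,.042,85)
for d in ctrl.outline_of("wrist","shelf_mid")[:2]:
    m=d['mask'].astype('uint8'); cn=max(cv2.findContours(m,0,2)[0],key=cv2.contourArea)
    print(d['conf'],np.round(d['rect']),cv2.approxPolyDP(cn,2,True).reshape(-1,2).tolist())
print(proj(c,(.641,.088,.066)),proj(c,(.654,.088,.066)))
E
```

```text
t: 14.58
tool_pos: [0.646, 0.0907, 0.1407]
tool_rot: [-2.31, -2.116, 0.013]
contact_force: [-1.4, 0.3, -1.8]
opening: 0.0434
pos [0.6456 0.0893 0.1437] head 85.0 q6 0.11 F [-1.5 -1.1  0.5] open 0.0439 t 14.6 shift [ -1.1   3.  101.7] turn -0.001
0.68 [307. 177.  20. 172.] [[321, 175], [309, 176], [307, 179], [311, 345], [315, 348], [323, 346]]
(np.float64(311.57247968331603), np.float64(215.0378544098529)) (np.float64(329.1328702288284), np.float64(213.64014143478028))
```

View pics/w9.png

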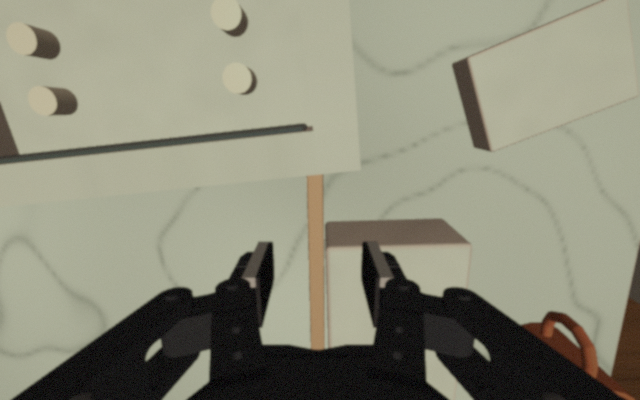

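```bash
python3 -m creep '[[125,-1,0,30,0],[125,-1,0,60,0],[125,-1,0,80,0],[125,-1,0,92,0],[125,-1,0,100,0],[125,-1,0,101,0]]'
python3 -m creep '[[160,0,0,0,0],[240,0,0,0,0],[240,0,0,0,0],[240,0,0,0,0],[240,0,0,0,0],[240,0,0,0,0]]' 60
python3 - <<'E'
from h import *
togo(.56,.02,None,85)
E
```

```text
t: 15.18
tool_pos: [0.6464, 0.0866, 0.0493]
tool_rot: [-2.321, -2.118, 0.0]
contact_force: [0.4, -0.1, 1.0]
opening: 0.0434
t: 15.68
tool_pos: [0.6457, 0.0878, 0.0517]
tool_rot: [-2.319, -2.115, 0.002]
contact_force: [-8.0, 1.0, 8.0]
opening: 0.0102
pos [0.6457 0.0878 0.0517] head 84.7 q6 0.11 F [-8.  1.  8.] open 0.0102 t 15.7 shift [-75.3 -79.1   0.2] turn -0.005
```

```bash
python3 -m creep '[[240,-2,0,-4,0],[240,-5,-5,-8,0],[240,-10,-15,-8,0],[240,-20,-30,-8,0],[240,-30,-50,-8,0],[240,-42,-70,-8,0],[240,-54,-90,-8,0],[240,-62,-105,-8,0],[240,-66,-115,-8,0],[240,-66,-115,-3,0],[240,-66,-115,0,0],[240,-66,-115,2,0]]'
python3 -m creep '[[240,0,0,0,0],[240,0,0,0,0]]'
python3 - <<'E'
from h import *
c=ctrl.calibration("wrist"); p,R,o=st(); im=ctrl.get_image("wrist"); cv2.imwrite("pics/w10.png",im[:,:,::-1])
togo(.56,.02,None,85)
im=ctrl.get_image("top")
ct=ctrl.calibration("top")
for d in ctrl.outline_of("top","shelf_mid")[:2]:
    m=d['mask'].astype('uint8'); cn=max(cv2.findContours(m,0,2)[0],key=cv2.contourArea)
    q=cv2.approxPolyDP(cn,2,True).reshape(-1,2); print(d['conf'],np.round(d['rect']),q.tolist(),[ray(ct,*x,.066)[:2].round(3).tolist() for x in q])
E
```

```text
t: 16.68
tool_pos: [0.5279, 0.0316, 0.0514]
tool_rot: [2.319, 2.117, -0.0]
contact_force: [-6.6, 0.2, 25.3]
opening: 0.0103
t: 16.85
tool_pos: [0.529, 0.0316, 0.0514]
tool_rot: [2.317, 2.116, 0.003]
contact_force: [-7.2, -1.7, 15.3]
opening: 0.0106
pos [0.529  0.0316 0.0515] head 84.8 q6 0.01 F [-7.3 -2.2 14.8] open 0.0108 t 16.9 shift [-8.8 31.9  0.1] turn -0.003
0.72 [303. 201.  53.  11.] [[319, 204], [319, 208], [351, 212], [358, 208], [357, 205]] [[0.522, -0.032], [0.512, -0.032], [0.502, -0.112], [0.512, -0.13], [0.519, -0.127]]
0.41 [280. 111.  92.  51.] [[285, 114], [285, 159], [347, 163], [371, 160], [372, 118], [293, 112]] [[0.754, 0.053], [0.637, 0.053], [0.626, -0.104], [0.634, -0.165], [0.744, -0.17], [0.759, 0.033]]
```

```bash
python3 -m creep '[[240,0,-8,-6,0],[240,0,-20,-6,0],[240,0,-32,-6,0],[240,0,-40,-6,0],[240,0,-45,-6,0],[240,0,-45,-3,0],[240,0,-45,-1,0],[240,0,-45,-1,0]]'
python3 - <<'E'
from h import *
togo(.56,.02,None,85)
E
```

```text
t: 17.67
tool_pos: [0.4824, 0.0362, 0.0515]
tool_rot: [-2.319, -2.118, 0.001]
contact_force: [-9.4, 1.8, 17.3]
opening: 0.0102
pos [0.4824 0.0362 0.0515] head 84.8 q6 0.01 F [-9.4  1.8 17.3] open 0.0102 t 17.7 shift [-9.1 78.8 -0.1] turn -0.003
```

```bash
python3 -m creep '[[225,0,1,-2,0],[195,0,6,-2,0],[165,0,11,-2,0],[135,0,16,-2,0],[105,0,21,-2,0],[75,0,27,-2,0],[45,0,33,-2,0],[10,0,40,-2,0],[0,0,50,-2,0],[0,0,60,-2,0],[0,0,68,-2,0],[0,0,68,-2,0]]'
python3 -m creep '[[0,0,0,-30,0],[0,0,0,-70,0],[0,0,0,-110,0],[0,0,0,-150,0],[0,0,0,-150,0],[0,0,0,-150,0]]'
python3 - <<'E'
from h import *
p,R,o=st(); togo(.5,.0,.2,85)
for cam in ("top","wrist"):
    im=ctrl.get_image(cam); c=ctrl.calibration(cam); cv2.imwrite(f"pics/{cam}11.png",im[:,:,::-1])
    for d in ctrl.outline_of(cam,"shelf_mid")[:2]:
        m=d['mask'].astype('uint8'); cn=max(cv2.findContours(m,0,2)[0],key=cv2.contourArea).reshape(-1,2)
        P=np.array([ray(c,u,v,.012)[:2] for u,v in cn],np.float32)*1000
        print(cam,round(d['conf'],2),np.round(d['rect']),cv2.minAreaRect(P),"rgb",np.median(im[d['mask']],axis=0))
E
```

```text
t: 18.67
tool_pos: [0.551, 0.0295, 0.0508]
tool_rot: [2.319, 2.117, 0.002]
contact_force: [0.7, 0.4, -0.2]
opening: 0.0851
t: 19.17
tool_pos: [0.551, 0.0297, 0.2044]
tool_rot: [2.316, 2.115, 0.008]
contact_force: [-0.3, -0.1, -1.2]
opening: 0.0857
pos [0.551  0.0297 0.2044] head 84.8 q6 0.01 F [-0.3 -0.1 -1.2] open 0.0857 t 19.2 shift [-34.2 -48.1   4.1] turn -0.004
top 0.76 [280. 194.  75.  29.] ((514.8611450195312, -83.11172485351562), (98.27625274658203, 67.14622497558594), 84.0472183227539) rgb [170. 167. 138.]
wrist 0.68 [267. 146.  63. 164.] ((520.029296875, -30.076637268066406), (198.96775817871094, 65.43675994873047), 84.1121597290039) rgb [186. 179. 152.]
```

```bash
python3 -m creep '[[0,-20,-10,20,0.012],[0,-50,-22,60,0.012],[0,-62,-25,100,0.012],[0,-62,-25,140,0.012],[0,-62,-25,175,0.012],[0,-62,-25,195,0.012],[0,-62,-25,203,0.012],[0,-62,-25,208,0.012],[0,-62,-25,208,0.012],[60,-62,-25,208,0.012],[120,-62,-25,208,0.012],[140,-62,-25,208,0.012]]' 50
python3 -m creep '[[140,0,0,0,0],[140,0,0,0,0],[140,0,0,0,0],[140,0,0,0,0]]'
python3 -m creep '[[140,0,0,-10,0],[140,0,0,-40,0],[140,0,0,-80,0],[140,0,0,-120,0],[140,0,0,-150,0],[140,0,0,-160,0],[140,0,0,-160,0]]'
python3 - <<'E'
from h import *
p,R,o=st(); togo(.5261,.2051,.2,91.2)
c=ctrl.calibration("wrist"); im=ctrl.get_image("wrist"); cv2.imwrite("pics/w12.png",im[:,:,::-1])
for d in ctrl.outline_of("wrist","shelf_mid")[:1]:
    m=d['mask'].astype('uint8'); cn=max(cv2.findContours(m,0,2)[0],key=cv2.contourArea)
    print(np.round(d['rect']),cv2.approxPolyDP(cn,3,True).reshape(-1,2).tolist())
# kiln measured in top
ctrl.get_image("top"); ct=ctrl.calibration("top")
E
```

```text
t: 20.37
tool_pos: [0.5206, -0.03, -0.0052]
tool_rot: [2.33, 2.102, 0.004]
contact_force: [-1.2, 0.5, 3.3]
opening: 0.0645
t: 20.7
tool_pos: [0.5206, -0.03, -0.0052]
tool_rot: [2.33, 2.102, 0.004]
contact_force: [0.1, 0.0, 6.6]
opening: 0.0648
t: 21.28
tool_pos: [0.5202, -0.03, 0.1559]
tool_rot: [2.329, 2.101, 0.006]
contact_force: [0.3, 0.3, -3.4]
opening: 0.0643
pos [ 0.5202 -0.03    0.1559] head 84.1 q6 -0.10 F [ 0.3  0.3 -3.4] open 0.0643 t 21.3 shift [234.4 -18.  -44.4] turn -0.124
[227.  38. 182. 315.] [[404, 35], [239, 35], [229, 39], [253, 353], [262, 343], [316, 349], [344, 343], [373, 343], [379, 353], [384, 351]]
```

View pics/w12.png

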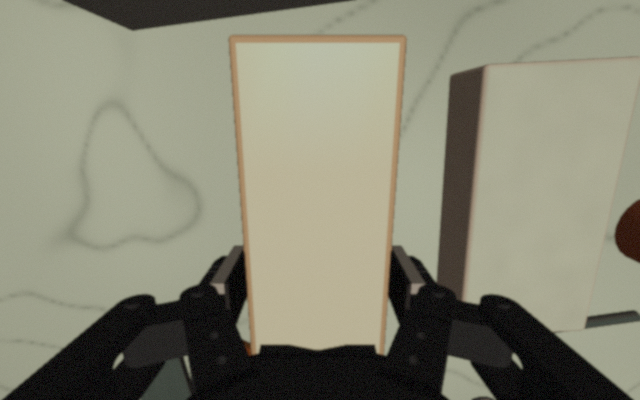

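Run:
```python
from h import *
R=np.array([[0.1260781297087299, 0.99202023372358, 0.00040136288371391823], [0.9530233371989968, -0.12123422969337302, 0.2775766206018497], [0.27541028296568276, -0.03461383298148603, -0.9607034186485931]]);t=np.array([-0.04705552088247464, -0.5421875126993534, 0.2691299835597432])
c=dict(ctrl.calibration("wrist"));c['R']=R;c['t']=t
g=cv2.imread("pics/w8.png",0)
P=[ray(c,u,v,.055) for u,v in [(495,99),(531,94),(493,218),(525,214)]]; print(np.round(P,4),np.mean(P,0))
ct=ctrl.calibration("top"); im=cv2.imread("pics/top0.png"); g=cv2.cvtColor(im,6)
# half shelf: bright region near
x0=[proj(ct,(x,y,.067)) for x in (.426,.626) for y in (.265,.341)]; print(np.round(x0))
hsv=im.astype(int); reg=g[160:245,160:205]; m=(reg>180).astype('uint8'); print(reg.max(),np.median(reg))
_,m=cv2.threshold(reg,0,255,cv2.THRESH_OTSU); cn=max(cv2.findContours(m,0,2)[0],key=cv2.contourArea).reshape(-1,2)+[160,160]
P=np.array([ray(ct,u,v,.067)[:2] for u,v in cn],np.float32)*1000; print(cv2.minAreaRect(P))
p,Rr,o=st(); togo(.5261,.2051,.2,91.2)
```

```text
[[0.4605 0.1833 0.055 ]
 [0.4602 0.2218 0.055 ]
 [0.5985 0.1853 0.055 ]
 [0.5982 0.2233 0.055 ]] [0.52932213 0.20343307 0.055     ]
[[198. 243.]
 [167. 243.]
 [200. 163.]
 [170. 163.]]
159 153.0
((529.292724609375, 298.64813232421875), (212.47264099121094, 91.04350280761719), 1.425328254699707)
pos [ 0.5165 -0.0293  0.1492] head 84.1 q6 -0.10 F [-0.8 -0.1 -2.7] open 0.0646 t 21.4 shift [234.2 -14.8 -50.7] turn -0.124
```

```bash
python3 -m creep '[[140,0,0,-15,0.12],[140,0,0,-30,0.24],[140,0,0,-50,0.36],[140,0,0,-60,0.48],[140,0,0,-60,0.6],[140,0,0,-60,0.72],[140,0,0,-60,0.84],[140,0,0,-60,0.96],[140,0,0,-60,1.08],[140,0,0,-60,1.2],[140,0,0,-60,1.32],[140,0,0,-60,1.44]]'
python3 -m creep '[[140,0,0,0,0.01],[140,0,0,0,0.01]]'
cat >> h.py <<'E'
def held(c,p,R):
    pass
E
python3 - <<'E'
from h import *
togo(.528,.204,.15,1.0)
ctrl.get_image("top")
togo(.528,.204,.15,1.0)
E
```

```text
t: 22.43
tool_pos: [0.5166, -0.0293, 0.2081]
tool_rot: [-3.14, -0.034, 0.011]
contact_force: [-0.7, 0.4, -2.6]
opening: 0.0644
t: 22.6
tool_pos: [0.5171, -0.0294, 0.2092]
tool_rot: [-3.14, -0.032, 0.008]
contact_force: [0.3, 0.8, -3.4]
opening: 0.064
pos [ 0.5171 -0.0294  0.2092] head 1.2 q6 1.35 F [ 0.3  0.8 -3.4] open 0.0640 t 22.6 shift [  15.9 -233.1   59.4] turn 0.003
pos [ 0.5174 -0.0295  0.2098] head 1.2 q6 1.35 F [ 0.8  0.1 -2.4] open 0.0647 t 22.6 shift [  15.6 -233.2   60. ] turn 0.003
```

```bash
python3 -m creep '[[140,3,-35,0,0],[140,6,-70,0,0],[140,9,-110,0,0],[140,12,-150,0,0],[140,15,-190,0,0],[140,18,-215,0,0],[140,18,-228,0,0],[140,18,-233,0,0],[140,18,-233,0,0],[140,18,-233,0,0],[140,18,-233,0,0]]'
python3 - <<'E'
from h import *
c=ctrl.calibration("wrist"); im=ctrl.get_image("wrist"); cv2.imwrite("pics/w13.png",im[:,:,::-1])
togo(.531,.204,.05,1.0)
for d in ctrl.outline_of("wrist","shelf_mid")[:1]:
    m=d['mask'].astype('uint8'); cn=max(cv2.findContours(m,0,2)[0],key=cv2.contourArea)
    print(np.round(d['rect']),cv2.approxPolyDP(cn,3,True).reshape(-1,2).tolist())
E
```

```text
t: 23.57
tool_pos: [0.5323, 0.2022, 0.2121]
tool_rot: [3.141, 0.026, -0.001]
contact_force: [0.9, 0.1, -3.5]
opening: 0.0644
pos [0.5324 0.2022 0.2122] head 0.9 q6 1.79 F [-0.2 -0.4 -3.2] open 0.0643 t 23.6 shift [ -1.3  -1.9 162.2] turn -0.001
[228.  34. 180. 320.] [[231, 35], [231, 86], [247, 259], [250, 350], [256, 353], [262, 343], [290, 343], [316, 349], [344, 343], [373, 343], [382, 353], [406, 37]]
```

View pics/w13.png

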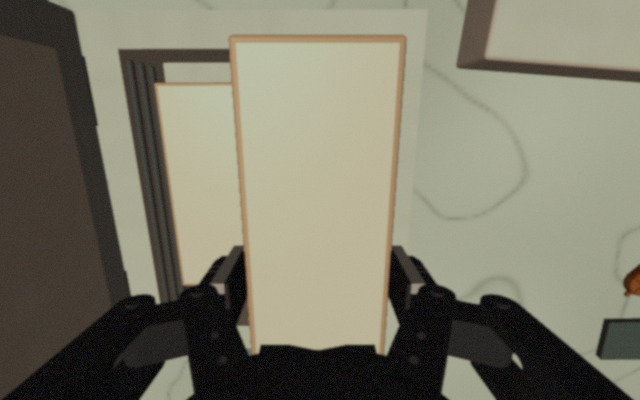

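```bash
python3 - <<'E'
from h import *
c=ctrl.calibration("wrist")
print("halfshelf end",ray(c,156,84,.067),ray(c,230,84,.067),"left edge low",ray(c,182,286,.067),"inner wall +x rim",ray(c,190,50,.105), "outer", ray(c,250,10,.105),"outer right",ray(c,427,12,.105),ray(c,408,230,.105))
p,R,o=st(); print(wtool(c,p,R,231,37,.117),wtool(c,p,R,404,37,.117))
E
python3 -m creep '[[140,-1,-2,30,0],[140,-1,-2,60,0],[140,-1,-2,90,0],[140,-1,-2,115,0],[140,-1,-2,130,0],[140,-1,-2,140,0],[140,-1,-2,148,0],[140,-1,-2,152,0],[140,-1,-2,152,0]]'
```

```text
halfshelf end [0.62372801 0.34430722 0.067     ] [0.62472949 0.27987741 0.067     ] left edge low [0.42470758 0.34273921 0.067     ] inner wall +x rim [0.6449667  0.29770653 0.105     ] outer [0.67164175 0.25246546 0.105     ] outer right [0.67233667 0.12643741 0.105     ] [0.50608753 0.12383984 0.105     ]
(array([0.62980205, 0.23647184, 0.22521301]), array([ 97.9, -32.6, -12.9])) (array([0.63081679, 0.1712504 , 0.22520063]), array([ 97.9,  32.6, -12.9]))
t: 24.42
tool_pos: [0.5314, 0.2053, 0.0603]
tool_rot: [3.141, 0.027, -0.0]
contact_force: [-0.2, -0.3, -3.8]
opening: 0.0644
```

```bash
python3 -m creep '[[140,-3,-1,4,0],[140,-3,-1,7,0],[140,-3,-1,9,0],[140,-3,-1,11,0],[140,-3,-1,11,0]]'
python3 -m creep '[[140,0,0,1,0],[140,0,0,2,0],[140,0,0,2,0]]'
```

```text
t: 24.83
tool_pos: [0.5303, 0.2072, 0.0536]
tool_rot: [-3.141, -0.028, -0.006]
contact_force: [-5.3, -0.0, 12.0]
opening: 0.0644
t: 25.08
tool_pos: [0.5304, 0.2072, 0.0534]
tool_rot: [3.141, 0.027, 0.006]
contact_force: [-11.1, -1.2, 22.6]
opening: 0.0645
```

```bash
python3 -m creep '[[140,0,0,-3,0],[40,0,0,-3,0],[40,0,0,-3,0],[40,0,0,-3,0],[40,0,0,-3,0],[40,0,0,-3,0]]'
python3 -m creep '[[40,0,0,-10,0],[40,0,0,-40,0],[40,0,0,-80,0],[40,0,0,-120,0],[40,0,0,-160,0],[40,0,0,-190,0],[40,0,0,-190,0]]'
python3 - <<'E'
from h import *
im=ctrl.get_image("wrist");c=ctrl.calibration("wrist"); cv2.imwrite("pics/w14.png",im[:,:,::-1])
togo(.526,.206,.05,1.0)
for d in ctrl.outline_of("wrist","shelf_mid")[:2]:
    m=d['mask'].astype('uint8'); cn=max(cv2.findContours(m,0,2)[0],key=cv2.contourArea).reshape(-1,2)
    P=np.array([ray(c,u,v,.067)[:2] for u,v in cn],np.float32)*1000
    print(round(d['conf'],2),np.round(d['rect']),cv2.minAreaRect(P),cv2.approxPolyDP(P.reshape(-1,1,2),6,True).reshape(-1,2).round().tolist())
im=ctrl.get_image("top")
c=ctrl.calibration("top")
for l in ["snail_mid","fish_mid","leaf_mid","whale_mid","turtle_mid"]:
    for d in ctrl.outline_of("top",l)[:3]:
        m=d['mask'].astype('uint8')
        if m.sum()<20: continue
        cn=max(cv2.findContours(m,0,2)[0],key=cv2.contourArea).reshape(-1,2)
        r=cv2.minAreaRect(np.array([ray(c,u,v,.012)[:2] for u,v in cn],np.float32)*1000); print(l,round(d['conf'],2),np.round(r[0],1),np.round(r[1],1),round(r[2],1))
E
```

```text
t: 25.58
tool_pos: [0.5304, 0.2084, 0.0533]
tool_rot: [-3.138, -0.028, -0.008]
contact_force: [-2.0, 4.6, 7.6]
opening: 0.0722
t: 26.17
tool_pos: [0.5322, 0.2074, 0.2505]
tool_rot: [-3.138, -0.028, -0.024]
contact_force: [0.9, 0.3, 1.6]
opening: 0.0718
pos [0.5308 0.207  0.2466] head 1.0 q6 1.79 F [-0.6  0.  -0.3] open 0.0719 t 26.2 shift [ -6.9   1.4 196.5] turn 0.000
0.76 [284.  90.  68. 180.] ((527.6881713867188, 206.9138641357422), (195.0567169189453, 64.85335540771484), 0.9985227584838867) [[624.0, 240.0], [431.0, 237.0], [431.0, 175.0], [625.0, 177.0]]
snail_mid 0.53 [ 417.4 -262.9] [61.5 32.2] 9.7
fish_mid 0.49 [ 520.5 -320.8] [32.1 62.4] 69.7
leaf_mid 0.61 [ 409.9 -216.5] [34.3 60.9] 43.9
whale_mid 0.7 [ 522.9 -321.3] [36.3 67.7] 69.7
whale_mid 0.58 [496.1 199.6] [130.3  41.5] 0.9
```

```bash
python3 -m creep '[[0,-6,40,0,0],[0,-12,80,0,0],[0,-18,120,0,0],[0,-24,160,0,0],[0,-30,200,0,0],[0,-36,240,0,0],[0,-42,280,0,0],[0,-48,320,0,0],[0,-54,360,0,0],[0,-60,400,0,0],[0,-64,440,0,0],[0,-68,476,0,0]]'
python3 -m creep '[[0,-10,0,0,0],[0,-10,0,0,0],[0,-10,0,0,0]]'
cat >> h.py <<'E'
def orn(cam,l,z=.012,k=3):
    c=ctrl.calibration(cam)
    for d in ctrl.outline_of(cam,l)[:k]:
        m=d['mask'].astype('uint8')
        if m.sum()<20: continue
        cn=max(cv2.findContours(m,0,2)[0],key=cv2.contourArea).reshape(-1,2)
        P=np.array([ray(c,u,v,z)[:2] for u,v in cn],np.float32)*1000
        r=cv2.minAreaRect(P); print(cam,l,round(d['conf'],2),np.round(d['rect']),np.round(r[0],1),np.round(r[1],1),round(r[2],1),'cen',P.mean(0).round())
E
python3 - <<'E'
from h import *
im=ctrl.get_image("wrist");cv2.imwrite("pics/w15.png",im[:,:,::-1])
togo(.46,-.27,.25,1.0)
for l in ["snail_mid","fish_mid","leaf_mid","whale_mid","turtle_mid","jar_a"]: orn("wrist",l)
E
```

```text
t: 27.57
tool_pos: [0.4676, -0.2727, 0.2393]
tool_rot: [-3.141, -0.026, 0.002]
contact_force: [0.1, -0.1, 0.3]
opening: 0.0849
t: 27.82
tool_pos: [0.4583, -0.2703, 0.2394]
tool_rot: [-3.14, -0.027, 0.001]
contact_force: [-0.4, 0.3, 0.6]
opening: 0.0854
pos [ 0.4587 -0.2699  0.2397] head 1.0 q6 0.88 F [-0.4 -0.2  0.3] open 0.0853 t 27.9 shift [  1.3   0.2 -10.3] turn 0.001
wrist snail_mid 0.71 [301. 177.  24.  52.] [ 419.9 -261.6] [61.5 29.4] 7.8 cen [ 417. -263.]
wrist snail_mid 0.62 [  1. 190.   9.  39.] [402.2 121.8] [12.2 52. ] 75.1 cen [401. 122.]
wrist fish_mid 0.59 [342.  90.  39.  59.] [ 524.3 -320.7] [35.3 65.1] 68.1 cen [ 519. -317.]
wrist leaf_mid 0.77 [255. 187.  38.  43.] [ 412.2 -215.6] [36.4 68. ] 46.8 cen [ 413. -215.]
wrist leaf_mid 0.3 [  0. 189.  10.  41.] [402.2 122. ] [12.2 49.3] 75.2 cen [402. 122.]
wrist jar_a 0.97 [416. 156.  53.  54.] [ 449.4 -423.1] [75.8 49. ] 62.2 cen [ 450. -422.]
```

View pics/w15.png

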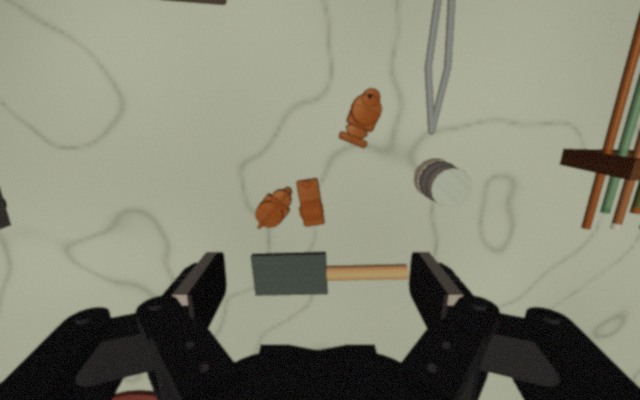

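Run:
```python
from h import *
togo(.406,-.2095,.11,-43.2)
```

```text
pos [ 0.4591 -0.2699  0.2405] head 1.1 q6 0.88 F [-0.1 -0.4 -0.6] open 0.0854 t 28.2 shift [-52.  -61.5 130.4] turn 0.773
```

```bash
python3 -m creep '[[122,-20,-20,20,0.12],[122,-40,-40,50,0.24],[122,-52,-61,80,0.36],[122,-52,-61,110,0.48],[122,-52,-61,110,0.6],[122,-52,-61,110,0.72],[122,-52,-61,110,0.773],[122,-52,-61,110,0.773],[122,-52,-61,110,0.773]]' 30
python3 - <<'E'
from h import *
im=ctrl.get_image("wrist");cv2.imwrite("pics/w16.png",im[:,:,::-1])
togo(.406,-.2095,.002,-43.2)
for l in ["leaf_mid","turtle_mid","snail_mid"]: orn("wrist",l,.010)
E
```

```text
t: 28.92
tool_pos: [0.4058, -0.2105, 0.1305]
tool_rot: [2.921, -1.155, 0.001]
contact_force: [-0.1, 0.6, 0.9]
opening: 0.0446
pos [ 0.4059 -0.2106  0.1306] head -43.2 q6 1.68 F [-0.8 -0.  -0.8] open 0.0445 t 29.0 shift [ -0.7  -0.9 128.6] turn 0.001
wrist leaf_mid 0.8 [300. 149.  40.  77.] [ 410.1 -215.4] [35.6 67.3] 47.9 cen [ 409. -215.]
wrist snail_mid 0.62 [317. 110.  73.  68.] [ 418.2 -261.6] [61.5 30.9] 13.4 cen [ 419. -262.]
wrist snail_mid 0.22 [298. 150.  43.  75.] [ 409.8 -215.8] [35.8 67.7] 51.9 cen [ 411. -215.]
```

```bash
python3 -m creep '[[122,-1,0,40,0],[122,-1,0,75,0],[122,-1,0,100,0],[122,-1,0,115,0],[122,-1,0,122,0],[122,-1,0,126,0],[122,-1,0,128,0],[122,-1,0,128,0],[180,-1,0,128,0],[200,-1,0,128,0],[200,-1,0,128,0],[200,-1,0,128,0]]' 30
python3 -m creep '[[200,0,0,0,0],[200,0,0,0,0],[200,0,0,0,0]]'
python3 -m creep '[[200,0,0,-20,0],[200,0,0,-50,0],[200,0,0,-90,0],[200,0,0,-130,0],[200,0,0,-170,0],[200,0,0,-170,0]]'
python3 - <<'E'
from h import *
togo(.475,.2062,.2,1)
E
```

```text
t: 30.12
tool_pos: [0.406, -0.2109, 0.0038]
tool_rot: [2.919, -1.158, 0.005]
contact_force: [-0.7, -0.2, 5.5]
opening: 0.0354
t: 30.37
tool_pos: [0.406, -0.2109, 0.0039]
tool_rot: [2.919, -1.158, 0.004]
contact_force: [-0.6, -0.5, 6.4]
opening: 0.0353
t: 30.87
tool_pos: [0.4089, -0.2128, 0.182]
tool_rot: [2.917, -1.157, 0.025]
contact_force: [0.2, -0.2, 0.6]
opening: 0.0353
pos [ 0.4089 -0.2128  0.182 ] head -43.3 q6 1.68 F [ 0.2 -0.2  0.6] open 0.0353 t 30.9 shift [-238.7 -350.5  -21.1] turn -0.773
```

```bash
python3 -m creep '[[200,-20,-30,-20,-0.08],[200,-45,-65,-20,-0.16],[200,-68,-100,-20,-0.24],[200,-90,-133,-20,-0.32],[200,-113,-166,-20,-0.4],[200,-136,-200,-20,-0.48],[200,-160,-234,-20,-0.56],[200,-182,-268,-20,-0.64],[200,-205,-300,-20,-0.72],[200,-225,-330,-20,-0.773],[200,-237,-348,-20,-0.773],[200,-240,-351,-20,-0.773]]'
python3 -m creep '[[200,0,0,0,0],[200,0,0,0,0],[200,0,0,0,0]]'
python3 - <<'E'
from h import *
togo(.470,.206,.073,1)
E
```

```text
t: 31.87
tool_pos: [0.4704, 0.2133, 0.1917]
tool_rot: [-3.14, -0.034, 0.001]
contact_force: [-0.8, 0.7, -0.4]
opening: 0.035
t: 32.12
tool_pos: [0.4705, 0.209, 0.192]
tool_rot: [3.141, 0.026, -0.001]
contact_force: [0.0, -0.2, -0.8]
opening: 0.0355
pos [0.4705 0.209  0.192 ] head 0.9 q6 1.83 F [ 0.  -0.2 -0.8] open 0.0355 t 32.1 shift [ -0.5   2.9 119. ] turn -0.001
```

```bash
python3 -m creep '[[200,0,3,35,0],[200,0,3,70,0],[200,0,3,95,0],[200,0,3,108,0],[200,0,3,114,0],[200,0,3,118,0],[200,0,3,120,0],[200,0,3,121,0],[200,0,3,121,0]]'
python3 -m creep '[[120,0,0,0,0],[80,0,0,0,0],[80,0,0,0,0],[80,0,0,0,0],[80,0,0,-20,0],[80,0,0,-60,0],[80,0,0,-100,0],[80,0,0,-130,0],[80,0,0,-150,0],[80,0,0,-150,0]]'
python3 - <<'E'
from h import *
im=ctrl.get_image("wrist");cv2.imwrite("pics/w17.png",im[:,:,::-1])
togo(.417,-.262,.22,8)
orn("wrist","leaf_mid",.077); orn("wrist","shelf_mid",.067)
ctrl.get_image("top"); orn("top","snail_mid"); orn("top","fish_mid")
E
```

```text
t: 32.87
tool_pos: [0.4717, 0.2071, 0.0725]
tool_rot: [-3.141, -0.027, -0.003]
contact_force: [0.3, -1.2, -1.0]
opening: 0.0351
t: 33.7
tool_pos: [0.4737, 0.208, 0.2281]
tool_rot: [-3.139, -0.028, -0.017]
contact_force: [0.8, 0.5, 0.8]
opening: 0.0586
pos [0.4725 0.2076 0.2248] head 1.0 q6 1.82 F [-0.7 -0.4 -0.6] open 0.0590 t 33.8 shift [-63.9 468.6   3.6] turn -0.122
wrist shelf_mid 0.56 [282.  16.  77. 213.] [524.8 206.6] [195.2  64.7] 1.1 cen [532. 206.]
top snail_mid 0.49 [406. 236.   6.  21.] [ 417.5 -262.6] [59.4 30.4] 10.5 cen [ 418. -264.]
top fish_mid 0.6 [420. 194.  19.  26.] [ 523.4 -321.6] [36.2 68.3] 71.0 cen [ 518. -322.]
```

```bash
python3 -m creep '[[80,-6,40,0,-0.01],[80,-12,80,0,-0.02],[80,-18,120,0,-0.03],[80,-24,160,0,-0.04],[80,-30,200,0,-0.06],[80,-36,240,0,-0.08],[80,-42,280,0,-0.1],[80,-48,320,0,-0.12],[80,-54,360,0,-0.14],[80,-58,400,0,-0.15],[80,-61,440,20,-0.15],[80,-64,468,50,-0.15]]'
python3 -m creep '[[100,0,0,40,0],[100,0,0,50,0],[100,0,0,50,0],[100,0,0,50,0]]'
python3 - <<'E'
from h import *
im=ctrl.get_image("wrist");cv2.imwrite("pics/w18.png",im[:,:,::-1])
togo(.417,-.262,.003,10)
orn("wrist","snail_mid",.012)
E
```

```text
t: 35.0
tool_pos: [0.416, -0.2643, 0.175]
tool_rot: [3.126, 0.26, 0.007]
contact_force: [1.4, 0.3, 0.3]
opening: 0.0584
t: 35.33
tool_pos: [0.415, -0.2593, 0.1225]
tool_rot: [-3.129, -0.264, 0.002]
contact_force: [0.2, 0.3, 0.4]
opening: 0.0521
pos [ 0.416  -0.26    0.1243] head 9.7 q6 0.69 F [-0.5 -0.   0.5] open 0.0519 t 35.4 shift [  0.5   2.  121.3] turn -0.005
wrist snail_mid 0.6 [305. 156.  35.  74.] [ 420.2 -263. ] [62.3 31.9] 9.6 cen [ 418. -264.]
```

```bash
python3 -m creep '[[100,2,2.5,40,0],[100,2,2.5,75,0],[100,2,2.5,100,0],[100,2,2.5,112,0],[100,2,2.5,117,0],[100,2,2.5,119,0],[100,2,2.5,119,0],[150,2,2.5,119,0],[200,2,2.5,119,0],[225,2,2.5,119,0],[225,2,2.5,119,0],[225,2,2.5,119,0]]' 30
python3 -m creep '[[225,0,0,0,0],[225,0,0,0,0],[225,0,0,0,0]]'
python3 -m creep '[[225,0,0,-20,0],[225,0,0,-60,0],[225,0,0,-100,0],[225,0,0,-140,0],[225,0,0,-180,0],[225,0,0,-190,0],[225,0,0,-190,0]]'
python3 - <<'E'
from h import *
togo(.58,.206,.2,1)
E
```

```text
t: 36.43
tool_pos: [0.419, -0.2635, 0.0061]
tool_rot: [3.128, 0.263, 0.004]
contact_force: [-0.3, 1.6, 6.7]
opening: 0.0263
t: 36.68
tool_pos: [0.419, -0.2634, 0.0061]
tool_rot: [3.128, 0.263, 0.004]
contact_force: [-0.4, 1.2, 6.4]
opening: 0.026
t: 37.27
tool_pos: [0.4198, -0.2643, 0.1996]
tool_rot: [3.123, 0.263, 0.011]
contact_force: [-0.1, -1.2, -0.6]
opening: 0.0263
pos [ 0.4198 -0.2643  0.1996] head 9.6 q6 0.69 F [-0.1 -1.2 -0.6] open 0.0263 t 37.3 shift [ 236.5 -436.9   -2.3] turn 0.150
```

```bash
python3 -m creep '[[225,19,-35,-5,0.01],[225,38,-70,-5,0.03],[225,56,-105,-5,0.05],[225,75,-140,-5,0.07],[225,94,-175,-5,0.09],[225,113,-210,-5,0.11],[225,132,-245,-5,0.13],[225,150,-280,-5,0.15],[225,169,-315,-5,0.15],[225,188,-350,-5,0.15],[225,207,-385,-5,0.15],[225,225,-418,-5,0.15]]'
python3 -m creep '[[225,11,-18,0,0],[225,11,-18,0,0],[225,11,-18,0,0],[225,11,-18,0,0],[225,11,-18,0,0]]'
python3 - <<'E'
from h import *
togo(.58,.206,.075,1)
E
```

```text
t: 38.27
tool_pos: [0.5686, 0.1893, 0.1959]
tool_rot: [3.141, 0.029, -0.007]
contact_force: [1.0, -0.8, -0.2]
opening: 0.0265
t: 38.68
tool_pos: [0.5796, 0.2042, 0.1978]
tool_rot: [3.141, 0.026, -0.003]
contact_force: [-0.8, 0.6, -0.8]
opening: 0.0266
pos [0.5796 0.2042 0.1978] head 0.9 q6 1.77 F [-0.8  0.6 -0.8] open 0.0266 t 38.7 shift [  0.7  -1.8 122.8] turn -0.001
```

```bash
python3 -m creep '[[225,0,-2,35,0],[225,0,-2,70,0],[225,0,-2,95,0],[225,0,-2,110,0],[225,0,-2,117,0],[225,0,-2,121,0],[225,0,-2,122.5,0],[225,0,-2,123.5,0],[225,0,-2,123.5,0]]'
python3 -m creep '[[160,0,0,0,0],[110,0,0,0,0],[110,0,0,0,0],[110,0,0,0,0],[110,0,0,-20,0],[110,0,0,-60,0],[110,0,0,-100,0],[110,0,0,-130,0],[110,0,0,-150,0],[110,0,0,-150,0]]'
python3 - <<'E'
from h import *
im=ctrl.get_image("wrist");cv2.imwrite("pics/w19.png",im[:,:,::-1])
togo(.522,-.321,.2,-19.5)
orn("wrist","snail_mid",.08); orn("wrist","leaf_mid",.075)
ctrl.get_image("top"); orn("top","leaf_mid",.075);orn("top","snail_mid",.08); orn("top","fish_mid")
E
```

```text
t: 39.43
tool_pos: [0.5814, 0.2075, 0.0771]
tool_rot: [-3.141, -0.027, -0.004]
contact_force: [-0.0, -0.3, -0.6]
opening: 0.0261
t: 40.27
tool_pos: [0.5834, 0.2083, 0.2331]
tool_rot: [-3.139, -0.028, -0.018]
contact_force: [1.2, -0.0, 0.4]
opening: 0.0486
pos [0.5821 0.208  0.2295] head 1.0 q6 1.78 F [-0.6 -0.9  0. ] open 0.0484 t 40.3 shift [-69.7 527.9  28.3] turn 0.358
wrist snail_mid 0.77 [304. 158.  32.  63.] [581.1 206.7] [58.8 31.4] 1.0 cen [574. 204.]
wrist leaf_mid 0.79 [301. 254.  34.  55.] [478.8 206.4] [65.9 36.2] 1.8 cen [476. 208.]
top leaf_mid 0.58 [221. 221.   6.  12.] [468.7 197.5] [32. 22.] 1.0 cen [469. 197.]
top snail_mid 0.63 [226. 170.   1.  19.] [578.5 197.5] [50.2  9.9] 1.0 cen [583. 198.]
top fish_mid 0.72 [420. 195.  19.  24.] [ 522.9 -321.3] [35.3 65.6] 66.2 cen [ 521. -322.]
top fish_mid 0.55 [225. 171.   4.  20.] [590.5 209. ] [53.2 15.7] 1.0 cen [596. 209.]
top fish_mid 0.53 [ 85. 108. 175. 159.] [569.  500.9] [430.1 166.9] 15.2 cen [569. 479.]
```

```bash
python3 -m creep '[[95,-5,40,0,0.03],[95,-10,80,0,0.06],[95,-15,120,0,0.1],[95,-20,160,0,0.14],[95,-26,200,0,0.18],[95,-32,240,0,0.22],[95,-38,280,0,0.26],[95,-44,320,0,0.3],[95,-50,360,0,0.34],[95,-55,400,0,0.38],[95,-60,440,0,0.384],[95,-65,480,0,0.384]]'
python3 -m creep '[[95,-16,43,20,0],[95,-23,43,60,0],[95,-23,43,90,0],[95,-23,43,90,0],[95,-23,43,90,0]]'
python3 - <<'E'
from h import *
im=ctrl.get_image("wrist");cv2.imwrite("pics/w20.png",im[:,:,::-1])
togo(.522,-.321,.003,-21)
for l in ("fish_mid","whale_mid"): orn("wrist",l,.008)
E
```

```text
t: 41.62
tool_pos: [0.5228, -0.2753, 0.2243]
tool_rot: [-3.088, 0.573, 0.003]
contact_force: [1.2, 0.2, 0.1]
opening: 0.0534
t: 42.03
tool_pos: [0.4852, -0.3042, 0.1325]
tool_rot: [-3.086, 0.572, 0.009]
contact_force: [0.0, -0.7, 0.7]
opening: 0.0537
pos [ 0.4871 -0.3052  0.1355] head -21.0 q6 1.25 F [-0.  -0.9  0.6] open 0.0538 t 42.1 shift [ 38.4   2.3 132.5] turn 0.001
wrist fish_mid 0.7 [280. 316. 104.  34.] [ 340.6 -264. ] [110.9  37. ] 69.0 cen [ 339. -268.]
wrist fish_mid 0.65 [304. 106.  40.  76.] [ 526. -323.] [35.5 65.7] 69.5 cen [ 530. -324.]
```

```bash
python3 -m creep '[[95,20,1,10,0],[95,41,2.5,40,0],[95,41,2.5,75,0],[95,41,2.5,105,0],[95,41,2.5,120,0],[95,41,2.5,127,0],[95,41,2.5,130,0],[95,41,2.5,130,0],[150,41,2.5,130,0],[200,41,2.5,130,0],[200,41,2.5,130,0],[200,41,2.5,130,0]]' 30
python3 -m creep '[[200,0,0,0,0],[200,0,0,0,0],[200,0,0,0,0]]'
python3 -m creep '[[200,0,0,-20,0],[200,0,0,-60,0],[200,0,0,-100,0],[200,0,0,-140,0],[200,0,0,-180,0],[200,0,0,-190,0],[200,0,0,-190,0]]'
python3 - <<'E'
from h import *
togo(.53,.292,.2,1)
E
```

```text
t: 43.18
tool_pos: [0.5262, -0.3237, 0.0085]
tool_rot: [3.087, -0.572, 0.007]
contact_force: [-0.0, 1.1, 7.0]
opening: 0.0342
t: 43.43
tool_pos: [0.5262, -0.3238, 0.0085]
tool_rot: [3.087, -0.572, 0.007]
contact_force: [-0.5, 0.2, 7.2]
opening: 0.0339
t: 44.02
tool_pos: [0.5267, -0.3244, 0.2021]
tool_rot: [3.084, -0.571, 0.015]
contact_force: [-0.1, -0.4, -1.0]
opening: 0.0342
pos [ 0.5267 -0.3244  0.2021] head -21.0 q6 1.26 F [-0.1 -0.4 -1. ] open 0.0342 t 44.0 shift [-217.6 -576.7   -2.1] turn -0.384
```

```bash
python3 -m creep '[[200,-14,-38,-5,-0.03],[200,-28,-76,-5,-0.06],[200,-42,-114,-5,-0.1],[200,-56,-152,-5,-0.14],[200,-70,-190,-5,-0.18],[200,-85,-228,-5,-0.22],[200,-100,-266,-5,-0.26],[200,-115,-304,-5,-0.3],[200,-130,-342,-5,-0.34],[200,-145,-380,-5,-0.384],[200,-158,-418,-5,-0.384],[200,-170,-450,-5,-0.384]]'
python3 -m creep '[[200,0,0,0,0],[200,0,0,0,0]]'
python3 - <<'E'
from h import *
togo(.53,.292,.2,1)
E
```

```text
t: 45.02
tool_pos: [0.525, 0.1609, 0.1978]
tool_rot: [3.141, 0.03, -0.006]
contact_force: [0.3, -0.0, -0.4]
opening: 0.0338
t: 45.18
tool_pos: [0.5252, 0.1598, 0.1979]
tool_rot: [3.14, 0.033, -0.007]
contact_force: [0.5, -1.0, -0.3]
opening: 0.0341
pos [0.5252 0.1598 0.1979] head 1.2 q6 1.71 F [ 0.5 -1.  -0.3] open 0.0341 t 45.2 shift [   7.6 -132.    -2.3] turn 0.004
```

```bash
python3 -m creep '[[200,2,-35,0,0],[200,4,-70,0,0],[200,6,-105,0,0],[200,7,-125,0,0],[200,7,-132,0,0],[200,7,-132,0,0],[200,7,-132,0,0],[200,7,-132,0,0]]'
python3 -m creep '[[200,0,0,35,0],[200,0,0,70,0],[200,0,0,95,0],[200,0,0,110,0],[200,0,0,117,0],[200,0,0,120,0],[200,0,0,121,0],[200,0,0,122,0],[200,0,0,122,0]]'
```

```text
t: 45.85
tool_pos: [0.5315, 0.2888, 0.1999]
tool_rot: [3.14, 0.025, -0.002]
contact_force: [-0.4, 0.4, -0.3]
opening: 0.034
t: 46.6
tool_pos: [0.5326, 0.2908, 0.0802]
tool_rot: [-3.141, -0.027, -0.004]
contact_force: [-0.5, 0.7, -0.8]
opening: 0.034
```

```bash
python3 -m creep '[[200,0,0,2,0],[200,0,0,4,0],[200,0,0,4,0]]'
python3 -m creep '[[200,0,0,1,0],[200,0,0,2,0],[200,0,0,2,0]]'
```

```text
t: 46.85
tool_pos: [0.5322, 0.2909, 0.0755]
tool_rot: [-3.141, -0.028, -0.003]
contact_force: [0.7, -0.4, 2.6]
opening: 0.0342
t: 47.1
tool_pos: [0.5323, 0.291, 0.0754]
tool_rot: [-3.141, -0.028, -0.002]
contact_force: [-5.3, -1.8, 10.9]
opening: 0.0343
```

```bash
python3 -m creep '[[160,0,0,-1,0],[105,0,0,-1,0],[105,0,0,-1,0],[105,0,0,-1,0],[105,0,0,-20,0],[105,0,0,-60,0],[105,0,0,-100,0],[105,0,0,-140,0],[105,0,0,-170,0],[105,0,0,-170,0]]'
python3 -m creep '[[105,-40,0,0,0],[105,-80,10,0,0],[105,-120,20,0,0],[105,-130,20,0,0],[105,-130,20,0,0],[105,-130,20,0,0]]'
python3 - <<'E'
from h import *
w=ctrl.get_image("wrist")
for l,z in (("snail_mid",.08),("leaf_mid",.075),("fish_mid",.077),("shelf_mid",.067)): orn("wrist",l,z)
togo(.4,.27,.25,1)
t=ctrl.get_image("top")
for l in ("snail_mid","leaf_mid","fish_mid","whale_mid","turtle_mid"): orn("top",l,.012,2)
a=cv2.resize(w[:300],(400,188)); 
pic=np.vstack([np.hstack([cv2.resize(w,(480,300)),cv2.resize(t[90:300,60:284],(320,300))]),cv2.resize(t[90:300,360:500],(440,300))[:, :800] if 0 else np.hstack([cv2.resize(t[90:300,360:500],(400,300)),cv2.resize(ctrl.get_image("scene")[60:280,360:580],(400,300))])])
cv2.imwrite("pics/c21.png",pic[:,:,::-1])
for l in ("lid","lid_edge"):
    print([(d['conf'],d['rect']) for d in ctrl.boxes_of("scene",l)])
E
```

```text
t: 47.93
tool_pos: [0.5349, 0.2921, 0.2518]
tool_rot: [-3.136, -0.028, -0.021]
contact_force: [1.0, -0.4, 1.1]
opening: 0.0501
t: 48.43
tool_pos: [0.4019, 0.2684, 0.2425]
tool_rot: [-3.141, -0.029, -0.002]
contact_force: [-0.1, -0.6, -0.6]
opening: 0.05
wrist snail_mid 0.59 [372.   1.  36.  25.] [557.  208.3] [19.3 30.4] 1.0 cen [557. 207.]
wrist snail_mid 0.22 [346.   4.  78. 154.] [499.4 210.5] [134.8  65. ] 0.7 cen [521. 200.]
wrist leaf_mid 0.56 [363.  71.  41.  74.] [478.9 207.6] [68.9 37.2] 5.3 cen [482. 207.]
wrist fish_mid 0.7 [278.   3.  37.  85.] [529.7 290.8] [67.4 35.9] 0.9 cen [534. 292.]
wrist shelf_mid 0.84 [347.   2.  80. 156.] [500.6 207.5] [140.1  66.5] 0.9 cen [516. 202.]
wrist shelf_mid 0.61 [  0.   3. 502. 393.] [420.8 431.4] [368.  720.5] 25.5 cen [414. 245.]
pos [0.4029 0.2684 0.2425] head 1.0 q6 1.99 F [0.2 0.2 0. ] open 0.0503 t 48.7 shift [-2.8 -1.6 -7.5] turn -0.000
top snail_mid 0.68 [217. 167.  10.  25.] [593.2 219.5] [64.2 31.2] 1.0 cen [595. 221.]
top leaf_mid 0.7 [215. 210.  15.  25.] [485.6 217.3] [57.4 36.1] 1.0 cen [486. 219.]
top fish_mid 0.93 [182. 187.  14.  28.] [536.9 306.3] [70.9 36.2] 1.6 cen [534. 306.]
top whale_mid 0.19 [ 83. 112. 177. 168.] [546.6 343.2] [496.9 383. ] 77.7 cen [511. 367.]
top turtle_mid 0.48 [181. 187.  15.  29.] [535.7 307.5] [73.3 38.8] 1.8 cen [533. 308.]
top turtle_mid 0.33 [ 85. 111.  66. 118.] [623.7 491. ] [313.3 171.1] 0.9 cen [589. 490.]
[(0.62, [472.9, 71.7, 90.9, 169.4])]
[(0.77, [470.6, 74.8, 91.6, 167.8])]
```

View pics/c21.png

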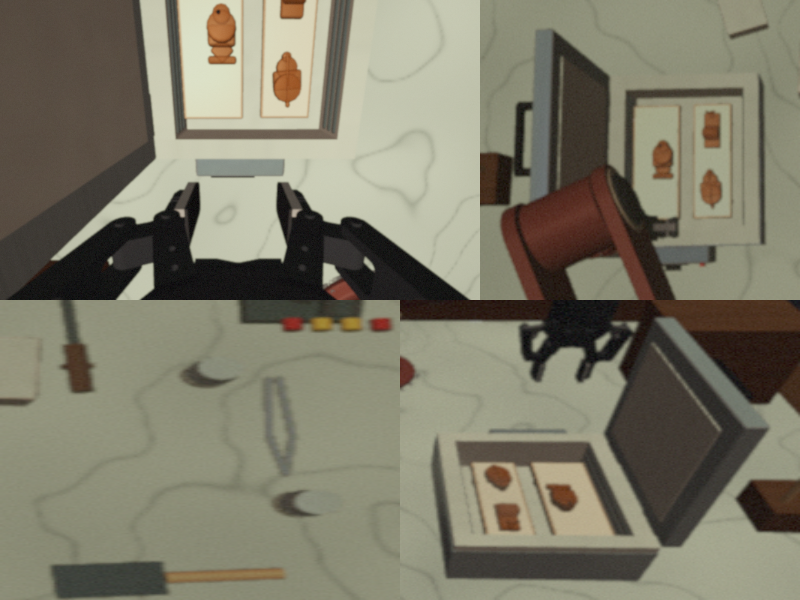

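The wrist view shows the fish on the left shelf and the leaf and part of the snail on the right one, all upright. The bench crop shows no ornaments left. Next I close the lid from behind.

```bash
python3 -m creep '[[255,0,0,-40,0],[255,0,0,-80,0],[255,0,0,-120,0],[255,0,0,-160,0],[255,0,0,-175,0],[255,0,0,-175,0],[255,0,0,-175,0]]'
python3 -m creep '[[255,5,-35,0,0],[255,9,-70,0,0],[255,13,-105,0,0],[255,16,-140,0,0],[255,19,-175,0,0],[255,20,-200,0,0],[255,20,-218,0,0],[255,20,-218,0,0],[255,20,-218,0,0],[255,20,-218,0,0]]'
python3 - <<'E'
from h import *
togo(.42,.49,.315,1)
E
```

```text
t: 49.72
tool_pos: [0.4021, 0.2685, 0.4186]
tool_rot: [-3.141, -0.028, -0.003]
contact_force: [-0.8, -0.8, -0.8]
opening: -0.0001
t: 50.55
tool_pos: [0.4177, 0.4859, 0.4157]
tool_rot: [3.139, 0.028, -0.003]
contact_force: [-0.2, -0.6, 0.2]
opening: -0.0004
pos [0.4177 0.4859 0.4157] head 1.0 q6 2.30 F [-0.2 -0.6  0.2] open -0.0004 t 50.5 shift [  2.6  -4.3 100.7] turn 0.000
```

```bash
python3 -m creep '[[255,2,0,40,0],[255,2,0,75,0],[255,2,0,95,0],[255,2,0,100,0],[255,2,0,100,0],[255,2,0,100,0]]'
python3 -m creep '[[255,0,15,0,0],[255,0,30,0,0],[255,0,45,0,0],[255,0,60,0,0],[255,0,76,0,0],[255,0,90,0,0],[255,0,102,0,0],[255,0,114,0,0],[255,0,127,0,0],[255,0,140,0,0],[255,0,151,0,0],[255,0,151,0,0]]'
python3 - <<'E'
from h import *
togo(.42,.335,.315,1)
ctrl.get_image("scene"); print([(d['conf'],d['rect']) for d in ctrl.boxes_of("scene","lid")])
E
```

```text
t: 51.05
tool_pos: [0.4204, 0.4863, 0.3192]
tool_rot: [-3.14, -0.027, -0.002]
contact_force: [0.1, 0.5, 1.2]
opening: 0.0
t: 52.05
tool_pos: [0.4224, 0.3332, 0.3166]
tool_rot: [3.139, 0.025, -0.003]
contact_force: [-0.0, 0.4, -0.9]
opening: 0.0
pos [0.4224 0.3332 0.3166] head 0.9 q6 2.09 F [-0.   0.4 -0.9] open 0.0000 t 52.0 shift [-2.4 -1.8  1.6] turn -0.002
[(0.66, [465.9, 76.0, 50.3, 163.3])]
```

```bash
python3 -m creep '[[255,0,18,5,0],[255,0,36,11,0],[255,0,53,20,0],[255,0,69,29,0],[255,0,84,41,0],[255,0,99,53,0],[255,0,112,67,0],[255,0,124,81,0],[255,0,135,97,0],[255,0,145,113,0]]'
python3 -m creep '[[255,0,4,8,0],[255,0,8,17,0],[255,0,12,26,0],[255,0,16,35,0],[255,0,18,43,0],[255,0,20,51,0],[255,0,22,59,0],[255,0,22,59,0]]'
python3 - <<'E'
from h import *
togo(.42,.17,.13,1)
ctrl.get_image("scene"); print([(d['conf'],d['rect']) for d in ctrl.boxes_of("scene","lid")])
E
```

```text
t: 52.98
tool_pos: [0.4256, 0.1901, 0.2046]
tool_rot: [3.141, 0.028, 0.002]
contact_force: [1.0, 1.3, 2.0]
opening: 0.0001
t: 53.65
tool_pos: [0.4246, 0.1683, 0.1433]
tool_rot: [3.141, 0.028, -0.005]
contact_force: [-0.3, -0.3, -1.2]
opening: -0.0001
pos [0.4246 0.1683 0.1433] head 1.0 q6 1.77 F [-0.3 -0.3 -1.2] open -0.0001 t 53.6 shift [-4.5 -1.8 13.3] turn 0.000
[(0.83, [382.7, 146.0, 126.1, 93.4])]
```

Press down in small steps until the rim resists.

```bash
python3 -m creep '[[255,0,0,4,0],[255,0,0,8,0],[255,0,0,10,0],[255,0,0,11,0],[255,0,0,11,0]]'
python3 -m creep '[[255,0,0,1,0],[255,0,0,2,0],[255,0,0,2,0]]'
python3 -m creep '[[255,0,0,1,0],[255,0,0,2,0],[255,0,0,2,0]]'
```

```text
t: 54.17
tool_pos: [0.4256, 0.1688, 0.1344]
tool_rot: [-3.141, -0.028, 0.0]
contact_force: [-0.1, 0.1, -0.2]
opening: -0.0003
t: 54.42
tool_pos: [0.4255, 0.1687, 0.1324]
tool_rot: [3.141, 0.028, -0.0]
contact_force: [-0.2, -0.3, -0.1]
opening: 0.0002
t: 54.67
tool_pos: [0.4256, 0.1687, 0.1304]
tool_rot: [-3.141, -0.028, -0.0]
contact_force: [0.2, -0.5, 0.2]
opening: 0.0
```

```bash
python3 -m creep '[[255,0,0,1,0],[255,0,0,2,0],[255,0,0,2,0]]'
python3 -m creep '[[255,0,0,1,0],[255,0,0,2,0],[255,0,0,2,0]]'
python3 -m creep '[[255,0,0,1,0],[255,0,0,2,0],[255,0,0,2,0]]'
```

```text
t: 54.92
tool_pos: [0.4256, 0.1688, 0.13]
tool_rot: [3.141, 0.028, -0.001]
contact_force: [-5.1, -1.5, 8.9]
opening: 0.0001
t: 55.17
tool_pos: [0.4257, 0.1688, 0.1299]
tool_rot: [3.141, 0.029, -0.002]
contact_force: [-9.2, -4.1, 17.7]
opening: -0.0002
t: 55.42
tool_pos: [0.4258, 0.1688, 0.1298]
tool_rot: [3.141, 0.029, -0.003]
contact_force: [-16.1, -5.1, 28.1]
opening: 0.0001
```

```bash
python3 -m creep '[[255,0,0,-10,0],[255,0,0,-40,0],[255,0,0,-80,0],[255,0,0,-120,0],[255,0,0,-160,0],[255,-20,30,-180,0],[255,-40,60,-180,0],[255,-40,90,-180,0],[255,-40,90,-180,0],[255,-40,90,-180,0]]'
python3 - <<'E'
from h import *
s=ctrl.get_image("scene"); print([(d['conf'],d['rect']) for d in ctrl.boxes_of("scene","lid")])
t=ctrl.get_image("top"); togo(.4,.2,.3,1)
for l in ("snail_mid","leaf_mid","fish_mid","whale_mid","turtle_mid","jar_a"): orn("top",l,.012,2)
cv2.imwrite("pics/c22.png",np.vstack([cv2.resize(s[60:340,150:570],(600,400)),cv2.resize(t[90:300,60:500],(600,200))])[:,:,::-1])
E
```

```text
t: 56.25
tool_pos: [0.3872, 0.0773, 0.3045]
tool_rot: [-3.141, -0.023, -0.001]
contact_force: [0.3, 0.7, -0.0]
opening: 0.0001
[(0.91, [380.9, 150.1, 123.5, 94.5])]
pos [0.3872 0.0788 0.3041] head 1.1 q6 1.56 F [-0.5  0.9  0.8] open 0.0000 t 56.4 shift [  15.1 -121.     4.1] turn 0.001
top fish_mid 0.39 [143. 140. 115. 139.] [521.1 272.3] [366.1 300.1] 0.5 cen [494. 315.]
top turtle_mid 0.53 [146. 142. 115. 137.] [519.9 271.2] [367.9 301.5] 2.1 cen [491. 289.]
top turtle_mid 0.2 [383.  88.  12.  67.] [ 755.7 -211.8] [189.1  26.6] 5.4 cen [ 749. -215.]
top jar_a 0.76 [424. 129.  23.  21.] [ 700.8 -343. ] [45.2 64.7] 44.3 cen [ 700. -339.]
top jar_a 0.63 [456. 223.  22.  19.] [ 454.1 -420.3] [61.2 46.9] 89.7 cen [ 454. -421.]
```

View pics/c22.png

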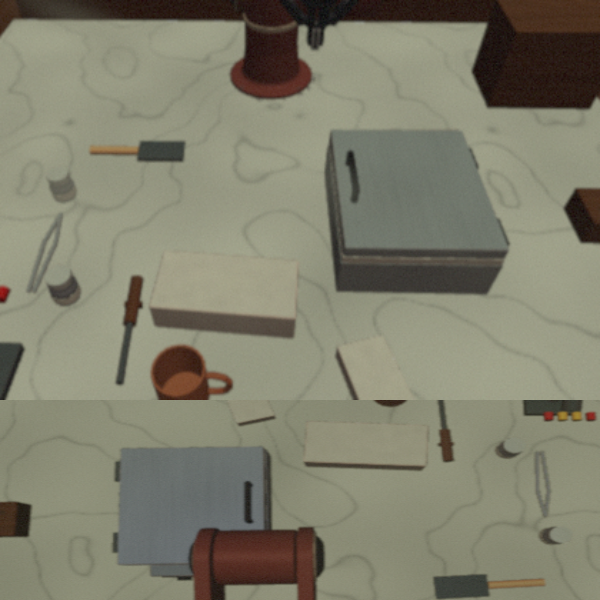

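The lid lies flat on the kiln, the bench has no ornaments left, and the jars, tongs, paddle and reamer are where they started.

```bash
python3 -c "
from station import ctrl
print(ctrl.finish_job())"
```

```text
the job is handed in; nothing more can be done
None
```

The kiln is ready for annealing and the job is handed in at about 56 s on the robot's clock. The shelf is turned over and on its posts, all the ornaments are in, and the lid is closed.

**Shelf:** I pushed it against the firebrick and tipped it up. It slipped out of the grip while I was tipping it over the brick, and came to rest on its long edge against it, white face to the robot. I took it by that edge, pulled it clear and tipped it over, so it lay white face up. I then carried it by the middle to the four free posts. The camera puts it within about 2 mm of the seat and parallel to the half-shelf.

**Ornaments:** Three were on the bench: leaf, snail and fish. The snail had been knocked aside during the run and was found again. The leaf and snail are on the loose shelf and the fish is on the half-shelf. A close look before closing the lid showed all three upright.

**Lid:** I pressed it down until the rim stopped it. The fingertip was then at 130 mm, which is the height of a closed lid's top, and the force was 28 N.

**Last checks:** The final pictures show the lid flat, no ornaments left on the bench, and the jars, paddle, tongs and reamer where they were. The detector also gave low-confidence "fish" and "turtle" reports on the closed lid, and one on the reamer. The picture shows no ornament in those places, so I took them as false. With the lid shut, I could not look inside the kiln again.

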